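# Hang a hardware pail on the rail from an S-hook

### The job

Take the steel S-hook out of its black holder, hook its upper curl over the rail of the stand and, while still holding it, set it down gently until the rail bears it; then use the hook to slide the loose grey sleeve along the rail until it is fully home against the end collar. Let go of the hook and hang the pail by its wire bail in the hook's lower curl, so that it hangs free and still. Treat the rail and hook gently (no hard pushing or dropping), keep the gripper itself off the stand and sleeve, and leave the solder spool, parts tub and tape measure where they are.

Things in the scene. Friction and masses are not known exactly. Their poses are not given: they have to be found in the camera images.
- stand: Fixed stand on the bench: dark base 120 x 380 (y) x 12 mm, two grey posts, 24 mm wide, 267 mm high, at y = -170 and +170 mm, and between them a level steel rail of 12 mm diameter along the stand's y, directly above the origin (x = 0). Posts lie behind the rail (x +2 to +22). Origin: centre of the base's underside, z up. In force rules the rail, collar and sleeve count as the stand: at most 20 N.
- rail_foot (a point): Point on top of the stand's base (z = 12 mm), directly below the rail. The rail is clamped in slots and stays put in use, but its axis may be 205 to 229 mm above the bench and it may be shifted lengthwise by up to 10 mm either way: neither is measured, feel or see them. Dark end collar (28 mm diameter): right face at stand y = +100 mm plus shift, backed by a stiff spring, 4 N per mm.
- sleeve (a joint): Loose grey sleeve on the rail, right (-y) of the collar: 28 mm diameter, 24 mm long, about 2 N of friction, stays where pushed. Metres: 0.040 = home against the collar, less = that much short of it. Starts at 0 to 0.015. Its right face is at stand y = 36 mm + value + shift; right of it the rail is bare up to the post. To be pushed by the hook only.
- hook: Loose steel S-hook, 0.11 kg, flat bar 10 mm wide (y), 5 mm thick, bent in its x-z plane, a grip tab on top. Stands upright in the holder. Origin: midway between the curl centres, z up. A straight slanting spine joins (x -18, z +34 mm) to (x +18, z -34). Lowest point z = -54.5. Hung, the origin is 43.5 mm below the rail's axis, and its +x should point along the stand's +x.
- upper_curl (a point): Centre of the hook's upper curl (hook z = +34 mm). Half-round arch over the top, inner radius 15.5, centreline radius 18 mm; it starts at the spine (x = -18) and ends in a free tip at x = +18, z = +34, pointing down. Its mouth opens to +x between that tip and the spine: about 30 mm of height for the 12 mm rail to enter, then up along the spine into the arch.
- lower_curl (a point): Centre of the hook's lower curl (hook z = -34 mm): the upper one turned half round. Inner radius 15.5 mm; it ends in a free tip at x = -18, z = -34, pointing up; its mouth opens to -x above that tip, below the slanting spine. The hung bail's axis rests 46 mm below the hook's origin.
- tab (a point): Middle of the hook's flat grip tab, 71.5 mm above the hook's origin: 24 (x) x 10 (y) mm, from z = +54.5 to +88.5 mm. Pinch it across its 10 mm from above; fingertips kept 8 mm above the tab's foot clear rail and sleeve when the hook sits on the rail.
- holder: Fixed black holder on the bench, 64 x 36 x 40 mm on a 90 x 60 mm foot. The hook's lower curl stands in its slot, 44 x 12 mm, floor at 6.5 mm; the hook lifts straight up out of it. Origin: centre of the underside.
- pail: Loose round aluminium hardware pail, 0.14 to 0.25 kg, rim 62 mm diameter, 42 mm high. Origin: centre of the underside, z up. Hung, it is nearly level, its tongue handle (-x) toward the stand's -x.
- bail (a point): Middle of the pail's rigid wire bail, on the wire's axis, at pail x = -7, z = +80 mm. 7 mm wire, straight along y from -22 to +22 mm, then bent down to uprights at y = -31 and +31 mm.
- tongue (a point): Place to pinch the pail's flat black tongue handle: 10 mm thick (y), reaching forward from pail x = -28 to -100 mm, z = 10 to 42 mm; this point is at x = -86, z = +26. Pinch across the 10 mm from above or leaning back, so that the hand stays clear of hook and rail.
- spool: Bystander: solder spool, 60 mm diameter, 47 mm high, origin at the centre of its underside.
- tub: Bystander: round tub of small hardware, 68 mm diameter, 36 mm high, origin at the centre of its underside.
- measure: Bystander: tape measure, 32 x 71 x 61 mm, origin at the centre of its underside.

How it is judged:
By the outcome, as a careful person would: the job done as asked, in the order asked, and still so for the second after the job is handed in, with the robot touching nothing.
It also fails if it takes over 72 s, if anything falls off the work surface, if the arm or the gripper's body presses on something with over 40 N, if the wrist force passes 120 N, or if a joint passes its speed limit or range.

### The arm

A 7-joint arm with a two-finger parallel gripper is mounted at the origin on a cart in front of the work surface, level with it; the furniture and walls round the work are solid. World frame = base frame: x ahead of the robot, y to its left, z up, the work surface at z = 0. Lengths are in m, angles in rad, forces in N, time in s.
With the tool pointing down it reaches from about 0.425 to 0.875 m from the base axis. Payload 8.4 kg.
Tool frame: the origin (TCP) lies midway between the tips of the shut fingers; the grasp point (between the pads) lies 19 mm behind it; z points along the fingers, y is the line along which they close (so a half turn about z gives the same grasp; the last joint's range is limited). The gripper opens to 87 mm and grips with 3 to 60 N. Pads are 19 mm wide; open, the fingers measure 117 mm over their backs; the gripper's body (75 mm by 190 mm) begins 51 mm behind the grasp point.
Start: joints at [-1.238, 0.333, 0.04, 1.465, -0.013, 1.343, -0.059], TCP at [0.272, 0.59, 0.223] pointing down, gripper open.
Joint ranges: [-2.58, 2.58], [-0.38, 2.09], [-1.3, 1.39], [0.25, 2.4], [-1.5, 4.64], [0.08, 2.09], [-2.65, 2.65]. Speed limits (rad/s): [2.22, 2.22, 2.79, 2.79, 3.14, 3.14, 3.14].

### API

Orientations are given as a rotation vector (axis times angle).
In Python, from plant import manip gives the robot as it stands. The module is installed in compiled form; this text tells all that it offers.
- The arm moves only by the tool play_rows, never from a script. Its argument "plan" is a list of rows, each an object with "jaw": the finger opening in mm, from 0 to 87; "linear": the shift along the tool's x, y, z in mm, a list of three; "angular": the turn, a rotation vector about the tool's x, y, z in rad, a list of three. A call has 1 to 5 rows; each row is the pose to reach, as a shift and turn from the pose commanded when the call began, along the tool's axes at that moment; what a row does not reach only later rows make up. A row lasts 1/8 s, in which the tool goes at most 62.5 mm and 10.7 degrees, less where a joint would pass 70% of its speed; a pose out of reach is approached as far as the arm can. A call with a gripper value outside its range is refused whole. The fingers move at their own pace and stop on an object; the grip force is fixed at half the most. Time passes only in rows, so rows that repeat a pose let the fingers close. It gives the time, the measured TCP pose, the force, the opening and the grip force at its end, in the units of the state.
- manip.get_state(): the state, without advancing time (a new reading comes with each control period).
- manip.camera(name): name is "scene" or "top" or "wrist"; returns a dict with "pixels" (400x640x3 uint8, blue, green, red), "vfov" (degrees; the focal length in pixels is half the picture's height over the tangent of half this angle, whatever the lens; pixels are square), "cx", "cy" (the principal point, pixels), "dist" ([k1, k2, p1, p2, k3] as OpenCV has them; the pictures are not rectified), "origin" and "rotation" of the camera in the world; the wrist camera has in their place "tool_from_camera" (4x4, takes a point from camera to tool coordinates, whose origin is the TCP and whose axes are the flange's). Camera axes: x right, y down, z forward; pixel columns grow to the right and rows downward; lengths in m; the calibration is good to about 2 mm. A picture is of the moment at which its call begins: read the wrist's pose just before it. There is no depth.
- manip.finish_job(): hands the job in; it is judged then, once.
The state is a dict: "time": time; "joint_pos": joint angles; "qvel": joint speeds; "tau": joint torques, N m; "tcp_pos": TCP position; "orientation": TCP orientation; "wrist_force": force on the tool from outside, world axes, zero at the start; "ft_torque": the same for the moment, N m; "width": finger opening in m; "grasp_force": force on a finger pad.
Only numpy, scipy, OpenCV 4.12 (cv2) and the standard library are available. Lean on these libraries where they do the work, as an engineer would, in place of code of your own. Each camera call takes 0.05 s, during which the arm holds its last target. There are 200 camera calls.

## Working session

There is one attempt and no reset: what is moved stays moved. The work goes in short steps, Python scripts to look and compute and a tool call to move; the robot and the scene stay as the last step left them, time stands still between calls to the robot, and variables do not carry over. Pictures are saved under pics/ and viewed, at most 10 in all, crops included, and the job is handed in when it is done.

Besides the shell and the picture viewer there is one more tool, called after "Request:" by a JSON object that holds its "fn" and its "kwargs", one argument or row to a line. play_rows: Moves the arm, as the interface text tells. Its arguments: {"type":"object","properties":{"plan":{"type":"array"}},"required":["plan"]}

```bash
mkdir -p pics; cat > h.py <<'E'
import numpy as np, cv2, json
from plant import manip
from scipy.spatial.transform import Rotation as R
def snap(name,fn):
    s=manip.get_state(); c=manip.camera(name); px=c.pop("pixels"); cv2.imwrite(f"pics/{fn}.png",px)
    c={k:(np.array(v).tolist() if not np.isscalar(v) else v) for k,v in c.items()}
    c['tcp']=list(map(float,s['tcp_pos'])); c['ori']=list(map(float,s['orientation']))
    json.dump(c,open(f"pics/{fn}.json","w")); return px,c
def cam(fn):
    c=json.load(open(f"pics/{fn}.json")); f=200/np.tan(np.radians(c['vfov'])/2)
    K=np.array([[f,0,c['cx']],[0,f,c['cy']],[0,0,1]])
    if 'tool_from_camera' in c:
        T=np.array(c['tool_from_camera']); Rt=R.from_rotvec(c['ori']).as_matrix()
        Rc=Rt@T[:3,:3]; o=Rt@T[:3,3]+np.array(c['tcp'])
    else: Rc=np.array(c['rotation']); o=np.array(c['origin'])
    return K,np.array(c['dist'],float),o,Rc
def ray(fn,uv):
    K,d,o,Rc=cam(fn); p=cv2.undistortPoints(np.array(uv,float).reshape(-1,1,2),K,d).reshape(-1,2)
    return o,(Rc@np.c_[p,np.ones(len(p))].T).T
def onz(fn,uv,z):
    o,d=ray(fn,uv); return o+d*((z-o[2])/d[:,2])[:,None]
def proj(fn,P):
    K,d,o,Rc=cam(fn); q=(np.array(P,float).reshape(-1,3)-o)@Rc
    return cv2.projectPoints(q,np.zeros(3),np.zeros(3),K,d)[0].reshape(-1,2)
def tri(obs):
    A=np.zeros((3,3));b=np.zeros(3)
    for fn,uv in obs:
        o,d=ray(fn,[uv]); d=d[0]/np.linalg.norm(d[0]); M=np.eye(3)-np.outer(d,d); A+=M;b+=M@o
    return np.linalg.solve(A,b)
def st():
    s=manip.get_state(); print({k:np.round(s[k],4).tolist() for k in('time','joint_pos','tcp_pos','orientation','wrist_force','width','grasp_force')}); return s
E
python3 - <<'E'
from h import *
st()
for n in("scene","top"):
    p,c=snap(n,n+"0"); print(c)
E
```

```text
{'time': 0.0, 'joint_pos': [-1.2382, 0.3339, 0.0399, 1.4663, -0.0134, 1.3433, -0.0585], 'tcp_pos': [0.2719, 0.5899, 0.2217], 'orientation': [-0.673, -3.0684, 0.0025], 'wrist_force': [0.6802, -0.219, -0.0592], 'width': 0.087, 'grasp_force': 0.0}
{'vfov': 56.84718199327661, 'cx': 318.22585989423885, 'cy': 203.83379674537974, 'dist': [-0.06553420196230314, 0.0, 0.0, 0.0, 0.0], 'origin': [0.027499800521068714, -0.8176541001418149, 0.6160989320244729], 'rotation': [-1.9810548858555175, 0.6967925330124926, -0.44923914495458234], 'tcp': [0.27187509346243566, 0.589887103126669, 0.22166547369762496], 'ori': [-0.672990807490523, -3.0684453286371567, 0.002500189491496383]}
{'vfov': 47.51060730226088, 'cx': 313.96587780937944, 'cy': 202.064107129798, 'dist': [-0.004123318438432492, 0.0, 0.0, 0.0, 0.0], 'origin': [0.41255413629225646, -0.1498818489163822, 1.2539928455493001], 'rotation': [-2.1225916133045972, 2.1683993186203274, -0.19676201056347412], 'tcp': [0.2718907731267737, 0.5899073287581631, 0.2216698959156517], 'ori': [-0.6729965725763211, -3.0684504348296335, 0.00247831252640902]}
```

View pics/scene0.png

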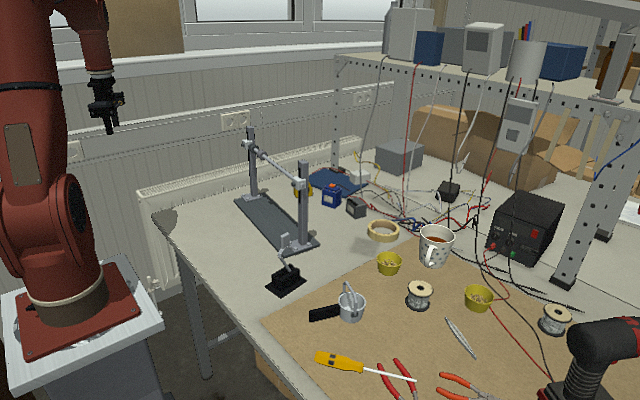

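View pics/top0.png

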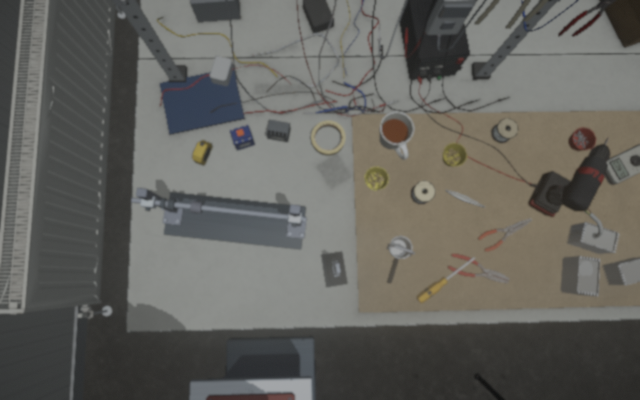

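```bash
sed -i "s/Rc=np.array(c\['rotation'\])/Rc=R.from_rotvec(c['rotation']).as_matrix() if np.ndim(c['rotation'])==1 else np.array(c['rotation'])/" h.py
python3 - <<'E'
from h import *
p=cv2.imread("pics/scene0.png"); s=3
a=cv2.resize(p[120:320,230:380],None,fx=s,fy=s,interpolation=cv2.INTER_CUBIC)
for x in range(230,380,10): cv2.line(a,((x-230)*s,0),((x-230)*s,8 if x%50 else 20),(0,0,255),1)
for y in range(120,320,10): cv2.line(a,(0,(y-120)*s),(8 if y%50 else 20,(y-120)*s),(0,0,255),1)
cv2.imwrite("pics/s_crop.png",a)
p=cv2.imread("pics/top0.png"); s=2.7
a=cv2.resize(p[170:310,130:426],None,fx=s,fy=s,interpolation=cv2.INTER_CUBIC); a=cv2.convertScaleAbs(a,alpha=1.6)
for x in range(130,426,10): cv2.line(a,(int((x-130)*s),0),(int((x-130)*s),8 if x%50 else 20),(0,0,255),1)
for y in range(170,310,10): cv2.line(a,(0,int((y-170)*s)),(8 if y%50 else 20,int((y-170)*s)),(0,0,255),1)
cv2.imwrite("pics/t_crop.png",a)
print(proj("scene0",[[.272,.59,.222]]),proj("top0",[[.272,.59,.222]]))
print("base corners",onz("top0",[(305,207),(302,247),(164,236),(170,190)],.012), onz("top0",[(334,268),(394,268),(400,247)],.02))
E
```

```text
[[113.48841617 129.13077678]] [[-35.48781189 350.44053007]]
base corners [[ 0.60305359 -0.15218794  0.012     ]
 [ 0.49297767 -0.14185     0.012     ]
 [ 0.53090717  0.23297625  0.012     ]
 [ 0.6581147   0.22032966  0.012     ]] [[ 0.43425022 -0.22690958  0.02      ]
 [ 0.43058434 -0.38888113  0.02      ]
 [ 0.48667327 -0.40814843  0.02      ]]
```

View pics/s_crop.png

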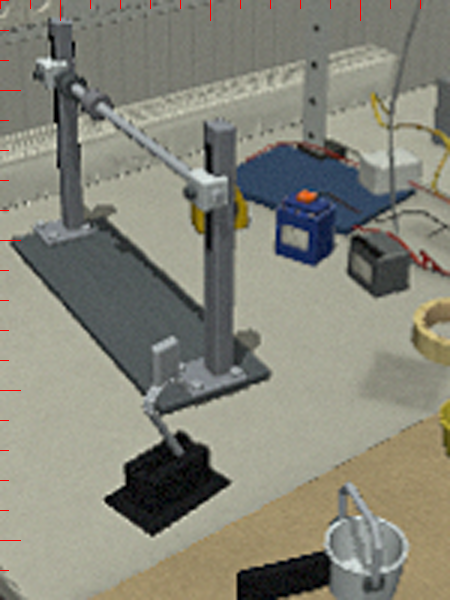

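View pics/t_crop.png

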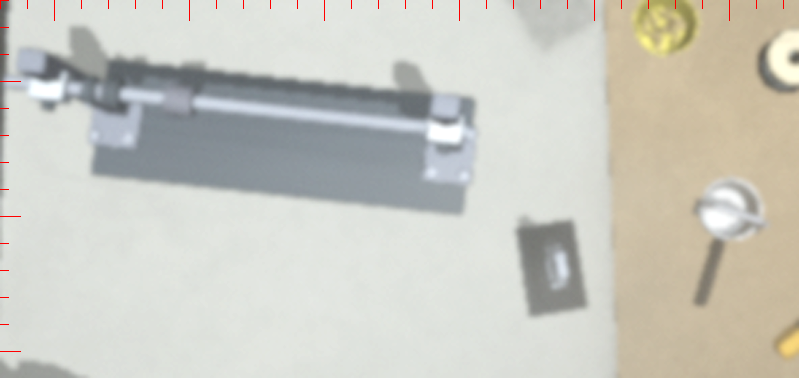

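```bash
cat > fit.py <<'E'
from h import *
from scipy.optimize import least_squares
S=lambda u,v:(u/3+230,v/3+120)
T=lambda u,v:(u/2.7+130,v/2.7+170)
def pose(x,y,yaw,P): 
    P=np.array(P,float); c,s=np.cos(yaw),np.sin(yaw)
    return np.c_[x+c*P[:,0]-s*P[:,1],y+s*P[:,0]+c*P[:,1],P[:,2]]
def fit(obs,x0):
    def f(p): return np.concatenate([(proj(fn,pose(*p,[m]))[0]-uv) for fn,uv,m in obs])
    r=least_squares(f,x0,loss='soft_l1'); print(np.round(r.x,4),np.round(r.fun,1)); return r.x
st_=fit([("top0",T(476,98),(.06,-.19,.012)),("top0",T(462,214),(-.06,-.19,.012)),("top0",T(93,174),(-.06,.19,.012)),
 ("top0",T(110,60),(.06,.19,.012)),("scene0",S(160,412),(-.06,-.19,.012)),("scene0",S(270,375),(.06,-.19,.012)),("scene0",S(12,238),(-.06,.19,.012))],[.57,.03,-.14])
# rail height from scene & top: points on rail centre line
for fn,pts in(("scene0",[S(115,114),S(150,140),S(180,162)]),("top0",[T(220,104),T(320,115),T(400,125)])):
    for uv in pts:
        # ray to stand frame, intersect plane stand x=0
        o,d=ray(fn,[uv]); n=np.array([np.cos(st_[2]),np.sin(st_[2]),0]); t=((np.r_[st_[:2],0]-o)@n)/(d[0]@n); q=o+t*d[0]
        print(fn,"rail z",q[2])
        if fn=="top0":
            q=onz(fn,[uv],.217)[0]; c=q-np.r_[st_[:2],0]; print(" stand x at z.217:",c@n)
ho=fit([("top0",T(517,229),(.045,.03,.005)),("top0",T(573,220),(.045,-.03,.005)),("top0",T(587,305),(-.045,-.03,.005)),("top0",T(531,316),(-.045,.03,.005)),
 ("scene0",S(106,498),(-.045,.03,.005)),("scene0",S(154,533),(-.045,-.03,.005)),("scene0",S(230,480),(.045,-.03,.005))],[.45,-.23,.1])
hk=fit([("scene0",S(153,346),(-.012,0,.1495)),("scene0",S(178,337),(.012,0,.1495)),("scene0",S(155,385),(-.012,0,.1165)),("top0",T(558,262),(0,0,.1495))],ho)
pa=fit([("top0",T(731,209),(0,0,.042)),("top0",T(700,304),(-.1,0,.042)),("scene0",S(365,545),(0,0,.042)),("scene0",S(240,572),(-.1,0,.042)),("scene0",S(240,600),(-.1,0,.01))],[.45,-.39,-.2])
for u in (118,165,193):
    q=onz("top0",[T(u,96)],.225)[0]-np.r_[st_[:2],0]; print("stand y",q[:2]@[-np.sin(st_[2]),np.cos(st_[2])])
s=manip.get_state(); print(R.from_rotvec(s['orientation']).as_matrix().round(3))
E
python3 fit.py
```

```text
[ 0.5692  0.0378 -0.132 ] [ 1.   0.4  1.2  0.8 -0.8  0.2 -0.  -0.7  0.1 -1.5  0.7 -1.8 -1.  -0.6]
scene0 rail z 0.21305560102923182
scene0 rail z 0.2134553120166624
scene0 rail z 0.2140492840553414
top0 rail z 0.21561709676178853
 stand x at z.217: -0.00017389580030246864
top0 rail z 0.2164226359158654
 stand x at z.217: -7.265811175082526e-05
top0 rail z 0.20887073165025893
 stand x at z.217: -0.0010156317278351868
[ 0.4318 -0.2298  0.1473] [-0.4 -0.3  0.4 -0.7  1.1  0.7  0.1  0.4 -1.  -0.4 -0.2 -0.2  0.6 -0.6]
[ 0.4332 -0.2284  0.0832] [ 0.2 -0.  -0.1 -0.9 -0.2 -1.2  1.3  0.4]
[ 0.4865 -0.4062 -0.375 ] [ 0.2 -0.9 -0.2 -0.4  0.9 -0.4 -0.8  0.1 -1.   1.5]
stand y 0.11004307065705954
stand y 0.07076432298288503
stand y 0.04734268133122023
[[-0.908  0.419 -0.001]
 [ 0.419  0.908 -0.001]
 [-0.    -0.001 -1.   ]]
```

```bash
cat >> h.py <<'E'
def yang(s): 
    M=R.from_rotvec(s['orientation']).as_matrix(); return np.degrees(np.arctan2(M[1,1],M[0,1]))
def plan(tg):
    "tg: list of (x,y,z,y-axis deg); chained calls, tool kept pointing down"
    s=manip.get_state(); p=np.array(s['tcp_pos']); M=R.from_rotvec(s['orientation']).as_matrix()
    for x,y,z,a in tg:
        t=np.radians(a); Y=np.array([np.cos(t),np.sin(t),0]); Z=np.array([0,0,-1.]); N=np.c_[np.cross(Y,Z),Y,Z]
        q=np.array([x,y,z]); print("lin",(M.T@(q-p)*1e3).round(1),"ang",R.from_matrix(M.T@N).as_rotvec().round(4)); p,M=q,N
E
python3 - <<'E'
from h import *
plan([(.42,.40,.36,17),(.47,.12,.36,-32),(.45,-.15,.36,-80),(.4325,-.229,.30,-82)])
E
```

```text
lin [-214.  -110.7 -138.1] ang [-1.300e-03  7.000e-04  8.423e-01]
lin [-282.4  -34.     0. ] ang [0.     0.     0.8552]
lin [-239.6  126.1    0. ] ang [0.     0.     0.8378]
lin [-31.   74.8  60. ] ang [0.     0.     0.0349]
```

Request:
{"fn": "play_rows", "kwargs": {
  "plan": [
    {"jaw": 87, "linear": [-43, -22, -28], "angular": [0, 0, 0.168]},
    {"jaw": 87, "linear": [-86, -44, -56], "angular": [0, 0, 0.337]},
    {"jaw": 87, "linear": [-128, -66, -84], "angular": [0, 0, 0.505]},
    {"jaw": 87, "linear": [-171, -88, -111], "angular": [0, 0, 0.674]},
    {"jaw": 87, "linear": [-214, -110, -138], "angular": [0, 0, 0.842]}
  ]
}}

```text
time: 0.72
tcp_pos: [0.421, 0.3993, 0.3612]
orientation: [-1.875, -2.52, 0.001]
wrist_force: [0.7, 0.6, 0.3]
width: 0.0868
grasp_force: 0.0
```

Request:
{"fn": "play_rows", "kwargs": {
  "plan": [
    {"jaw": 87, "linear": [-56, -7, 0], "angular": [0, 0, 0.171]},
    {"jaw": 87, "linear": [-113, -14, 0], "angular": [0, 0, 0.342]},
    {"jaw": 87, "linear": [-170, -20, 0], "angular": [0, 0, 0.513]},
    {"jaw": 87, "linear": [-226, -27, 0], "angular": [0, 0, 0.684]},
    {"jaw": 87, "linear": [-282, -34, 0], "angular": [0, 0, 0.855]}
  ]
}}

```text
time: 1.35
tcp_pos: [0.4702, 0.1193, 0.3603]
orientation: [-2.751, -1.516, 0.0]
wrist_force: [0.5, 0.2, 0.4]
width: 0.0869
grasp_force: 0.0
```

Request:
{"fn": "play_rows", "kwargs": {
  "plan": [
    {"jaw": 87, "linear": [-48, 25, 0], "angular": [0, 0, 0.168]},
    {"jaw": 87, "linear": [-96, 50, 0], "angular": [0, 0, 0.335]},
    {"jaw": 87, "linear": [-144, 76, 0], "angular": [0, 0, 0.503]},
    {"jaw": 87, "linear": [-192, 101, 0], "angular": [0, 0, 0.67]},
    {"jaw": 87, "linear": [-240, 126, 0], "angular": [0, 0, 0.838]}
  ]
}}

```text
time: 1.98
tcp_pos: [0.4495, -0.1508, 0.3604]
orientation: [-3.13, -0.266, -0.0]
wrist_force: [1.7, -0.3, -0.3]
width: 0.0871
grasp_force: 0.0
```

```bash
python3 - <<'E'
from h import *
p,c=snap("wrist","w1"); print(proj("w1",[[.4332,-.2284,.1495],[.4318,-.2298,0],[.4865,-.4062,.042],[.406,-.375,.042],[.58,.118,.214]]),np.array(c['tool_from_camera']).round(3),c['vfov'])
E
```

```text
[[384.47165367 192.50069362]
 [368.61129273 168.61721112]
 [491.19547385 159.15878104]
 [457.48907987 204.92598394]
 [ 53.94598656  -4.49257079]] [[ 0.    -0.959 -0.283  0.078]
 [ 1.    -0.     0.001 -0.001]
 [-0.001 -0.283  0.959 -0.161]
 [ 0.     0.     0.     1.   ]] 64.0893490473477
```

View pics/w1.png

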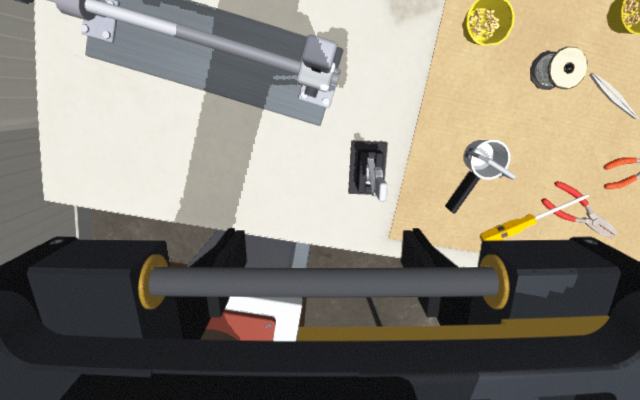

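```bash
cat > f2.py <<'E'
from fit import *
ho2=fit([("w1",(355,140),(.045,.03,.005)),("w1",(387,142),(.045,-.03,.005)),("w1",(382,197),(-.045,-.03,.005)),("w1",(349,194),(-.045,.03,.005))],[.43,-.23,.1])
g=cv2.imread("pics/w1.png")[125:210,340:400]; cv2.imwrite("pics/wc.png",cv2.resize(g,None,fx=5,fy=5,interpolation=cv2.INTER_CUBIC))
g=cv2.imread("pics/w1.png")[130:220,435:525]
a=cv2.resize(g,None,fx=5,fy=5,interpolation=cv2.INTER_CUBIC); b=cv2.imread("pics/wc.png"); a=np.vstack([a,np.zeros((0,450,3),np.uint8)]); o=np.zeros((450,760,3),np.uint8); o[:425,:300]=b; o[:,305:755]=a
for x in range(0,760,50): cv2.line(o,(x,0),(x,6),(0,0,255),1); 
for y in range(0,450,50): cv2.line(o,(0,y),(6,y),(0,0,255),1)
cv2.imwrite("pics/wc.png",o)
E
python3 f2.py | tail -1
```

```text
[ 0.4323 -0.2286  0.0998] [-2.1  0.2  2.8  0.9  1.1 -0.9 -1.2 -0.2]
```

View pics/wc.png

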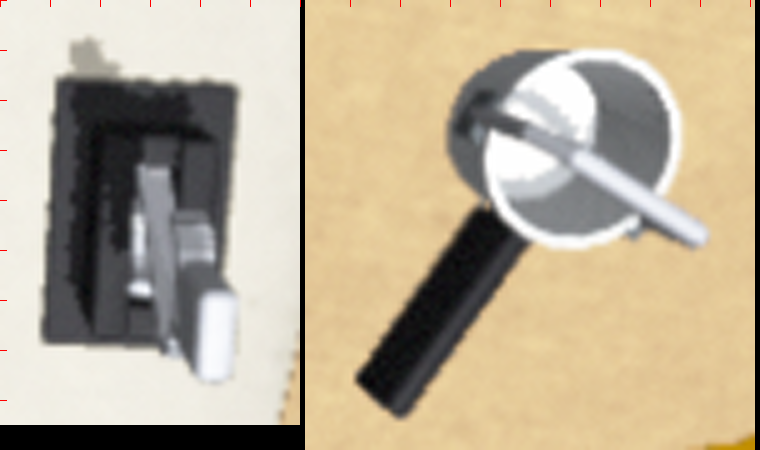

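```bash
cat > f3.py <<'E'
from fit import *
print("----")
W=lambda u,v:(u/5+340,v/5+125)
P=lambda u,v:((u-305)/5+435,v/5+130)
fit([("w1",W(58,78),(.045,.03,.005)),("w1",W(237,88),(.045,-.03,.005)),("w1",W(225,350),(-.045,-.03,.005)),("w1",W(43,340),(-.045,.03,.005))],[.43,-.23,.1])
fit([("w1",W(203,292),(.012,.005,.1495)),("w1",W(236,292),(.012,-.005,.1495)),("w1",W(230,378),(-.012,-.005,.1495)),("w1",W(195,378),(-.012,.005,.1495))],[.43,-.23,.1])
fit([("w1",P(583,148),(0,0,.042)),("w1",P(357,378),(-.1,.005,.042)),("w1",P(390,400),(-.1,-.005,.042)),("w1",P(635,190),(-.007,0,.0835))],[.48,-.4,-.3])
s=st(); print(yang(s))
plan([(.432,-.229,.20,-83),(.432,-.229,.125,-83)])
E
python3 f3.py | sed -n '/----/,$p'
```

```text
----
[ 0.4328 -0.2282  0.1447] [-0.3 -0.   1.  -1.  -0.8  0.1  0.1  1.2]
[ 0.4334 -0.2268  0.148 ] [-0.8 -1.   0.9 -0.8  0.5  1.  -0.6  0.8]
[ 0.4871 -0.4052 -0.4568] [ 0.1 -1.   0.1  1.3 -2.   0.3  0.9 -0.3]
{'time': 2.025, 'joint_pos': [-0.5747, -0.1419, 0.7394, 1.6651, 0.0967, 1.5806, -1.2579], 'tcp_pos': [0.4479, -0.1587, 0.3608], 'orientation': [3.1311, 0.2387, 0.0012], 'wrist_force': [-3.6717, -5.8674, -0.4559], 'width': 0.0867, 'grasp_force': 0.0}
-81.27923982453798
lin [-26.5  66.9 160.9] ang [ 0.0015 -0.0007  0.03  ]
lin [ 0.  0. 75.] ang [0. 0. 0.]
```

Request:
{"fn": "play_rows", "kwargs": {
  "plan": [
    {"jaw": 87, "linear": [-12, 30, 40], "angular": [0, 0, 0.012]},
    {"jaw": 87, "linear": [-24, 60, 80], "angular": [0, 0, 0.024]},
    {"jaw": 87, "linear": [-30, 74, 120], "angular": [0, 0, 0.028]},
    {"jaw": 87, "linear": [-30, 74, 150], "angular": [0, 0, 0.028]},
    {"jaw": 87, "linear": [-30, 74, 160], "angular": [0, 0, 0.028]}
  ]
}}

```text
time: 2.65
tcp_pos: [0.4324, -0.2268, 0.199]
orientation: [-3.133, -0.23, 0.004]
wrist_force: [0.2, 0.0, 0.3]
width: 0.0871
grasp_force: 0.0
```

Request:
{"fn": "play_rows", "kwargs": {
  "plan": [
    {"jaw": 87, "linear": [0, 0, 0], "angular": [0, 0, 0]},
    {"jaw": 87, "linear": [0, 0, 25], "angular": [0, 0, 0]},
    {"jaw": 87, "linear": [0, 0, 50], "angular": [0, 0, 0]},
    {"jaw": 87, "linear": [0, 0, 75], "angular": [0, 0, 0]},
    {"jaw": 87, "linear": [0, 0, 75], "angular": [0, 0, 0]}
  ]
}}

```text
time: 3.28
tcp_pos: [0.4333, -0.2268, 0.1255]
orientation: [3.133, 0.231, -0.002]
wrist_force: [0.5, 0.8, 0.3]
width: 0.0869
grasp_force: 0.0
```

```bash
python3 - <<'E'
from h import *
s=st(); print(yang(s))
p,c=snap("wrist","w2"); print(proj("w2",[[.4332,-.2284,.1495],[.4318,-.2298,0]]))
E
```

```text
{'time': 3.275, 'joint_pos': [-0.4736, 0.096, 0.9228, 2.0032, -0.0857, 1.0832, -0.9363], 'tcp_pos': [0.4333, -0.2268, 0.1255], 'orientation': [3.133, 0.2311, -0.0025], 'wrist_force': [0.4931, 0.7618, 0.3494], 'width': 0.0869, 'grasp_force': 0.0}
-81.5624232489793
[[327.73283798 269.54187113]
 [326.78538966 189.46804811]]
```

View pics/w2.png

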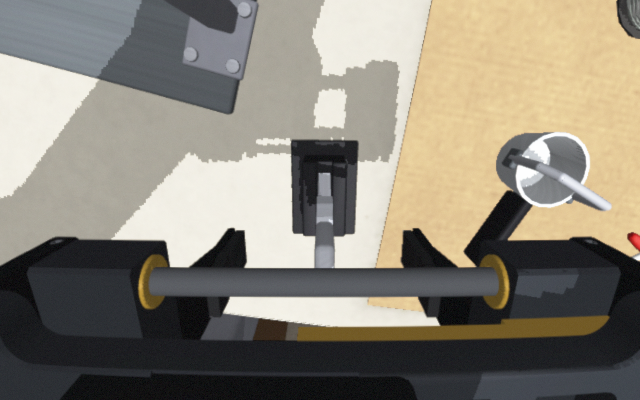

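Request:
{"fn": "play_rows", "kwargs": {
  "plan": [
    {"jaw": 0, "linear": [0, 0, 0], "angular": [0, 0, 0]},
    {"jaw": 0, "linear": [0, 0, 0], "angular": [0, 0, 0]},
    {"jaw": 0, "linear": [0, 0, 0], "angular": [0, 0, 0]},
    {"jaw": 0, "linear": [0, 0, 0], "angular": [0, 0, 0]},
    {"jaw": 0, "linear": [0, 0, 0], "angular": [0, 0, 0]}
  ]
}}

```text
time: 3.95
tcp_pos: [0.4335, -0.2272, 0.1256]
orientation: [-3.133, -0.23, -0.0]
wrist_force: [-0.4, 0.4, 0.3]
width: 0.0448
grasp_force: 0.0
```

Request:
{"fn": "play_rows", "kwargs": {
  "plan": [
    {"jaw": 0, "linear": [0, 0, 0], "angular": [0, 0, 0]},
    {"jaw": 0, "linear": [0, 0, 0], "angular": [0, 0, 0]},
    {"jaw": 0, "linear": [0, 0, 0], "angular": [0, 0, 0]},
    {"jaw": 0, "linear": [0, 0, 0], "angular": [0, 0, 0]},
    {"jaw": 0, "linear": [0, 0, 0], "angular": [0, 0, 0]}
  ]
}}

```text
time: 4.58
tcp_pos: [0.4334, -0.2272, 0.1255]
orientation: [3.133, 0.23, -0.0]
wrist_force: [-0.7, -0.7, 0.1]
width: 0.0098
grasp_force: 30.0
```

Request:
{"fn": "play_rows", "kwargs": {
  "plan": [
    {"jaw": 0, "linear": [0, 0, -15], "angular": [0, 0, 0]},
    {"jaw": 0, "linear": [0, 0, -40], "angular": [0, 0, 0]},
    {"jaw": 0, "linear": [0, 0, -75], "angular": [0, 0, 0]},
    {"jaw": 0, "linear": [0, 0, -110], "angular": [0, 0, 0]},
    {"jaw": 0, "linear": [0, 0, -133], "angular": [0, 0, 0]}
  ]
}}

```text
time: 5.2
tcp_pos: [0.4337, -0.2277, 0.2612]
orientation: [3.133, 0.229, 0.004]
wrist_force: [0.2, 0.4, -1.1]
width: 0.0097
grasp_force: 30.0
```

```bash
python3 - <<'E'
from h import *
s=st(); print(yang(s))
plan([(.470,.051,.2585,-97.6)])
E
```

```text
{'time': 5.2, 'joint_pos': [-0.5276, -0.0826, 0.8886, 1.8196, 0.0646, 1.3723, -1.078], 'tcp_pos': [0.4337, -0.2277, 0.2612], 'orientation': [3.1329, 0.2293, 0.0036], 'wrist_force': [0.2315, 0.3851, -1.0571], 'width': 0.0097, 'grasp_force': 29.9922}
-81.62944511205205
lin [  76.5 -270.4    2.7] ang [ 1.000e-04 -2.300e-03  2.787e-01]
```

Request:
{"fn": "play_rows", "kwargs": {
  "plan": [
    {"jaw": 0, "linear": [16, -54, 0], "angular": [0, 0, 0.07]},
    {"jaw": 0, "linear": [33, -112, 0], "angular": [0, 0, 0.14]},
    {"jaw": 0, "linear": [50, -170, 0], "angular": [0, 0, 0.21]},
    {"jaw": 0, "linear": [66, -228, 0], "angular": [0, 0, 0.25]},
    {"jaw": 0, "linear": [76, -270, 0], "angular": [0, 0, 0.279]}
  ]
}}

```text
time: 5.82
tcp_pos: [0.4691, 0.0536, 0.2596]
orientation: [-3.134, 0.207, -0.002]
wrist_force: [-0.1, -0.8, -2.1]
width: 0.0098
grasp_force: 30.0
```

Request:
{"fn": "play_rows", "kwargs": {
  "plan": [
    {"jaw": 0, "linear": [0, 0, 0], "angular": [0, 0, 0]},
    {"jaw": 0, "linear": [0, 0, 0], "angular": [0, 0, 0]},
    {"jaw": 0, "linear": [0, 0, 0], "angular": [0, 0, 0]}
  ]
}}

```text
time: 6.2
tcp_pos: [0.4693, 0.0497, 0.259]
orientation: [-3.134, 0.211, -0.001]
wrist_force: [-0.4, 0.4, -1.0]
width: 0.0099
grasp_force: 30.0
```

```bash
python3 - <<'E'
from h import *
s=st(); print(yang(s))
plan([(.569-.003*.9913,.0378,.2585,-97.6)])
p,c=snap("scene","s3")
a=cv2.resize(p[110:260,230:380],None,fx=4,fy=4,interpolation=cv2.INTER_CUBIC)
for x in range(0,600,40): cv2.line(a,(x,0),(x,8),(0,0,255),1); cv2.line(a,(0,x),(8,x),(0,0,255),1)
cv2.imwrite("pics/s3c.png",a)
E
```

```text
{'time': 6.2, 'joint_pos': [-0.7336, -0.0838, 0.5082, 1.8457, 0.0415, 1.3687, -1.9403], 'tcp_pos': [0.4693, 0.0497, 0.259], 'orientation': [-3.1343, 0.2109, -0.0008], 'wrist_force': [-0.4249, 0.4307, -1.0031], 'width': 0.0099, 'grasp_force': 29.9921}
-97.69731118893355
lin [97.5 -1.2  0.6] ang [-0.0002 -0.0005 -0.0017]
```

View pics/s3c.png

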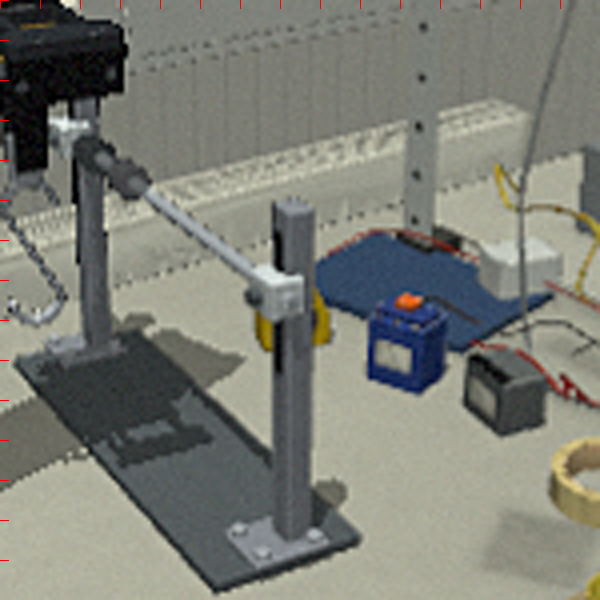

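Request:
{"fn": "play_rows", "kwargs": {
  "plan": [
    {"jaw": 0, "linear": [25, -1, 0], "angular": [0, 0, 0]},
    {"jaw": 0, "linear": [50, -1, 0], "angular": [0, 0, 0]},
    {"jaw": 0, "linear": [70, -1, 0], "angular": [0, 0, 0]},
    {"jaw": 0, "linear": [85, -1, 0], "angular": [0, 0, 0]},
    {"jaw": 0, "linear": [95, -1, 0], "angular": [0, 0, 0]}
  ]
}}

```text
time: 6.88
tcp_pos: [0.564, 0.039, 0.2585]
orientation: [3.134, -0.209, -0.0]
wrist_force: [0.5, 1.0, -0.3]
width: 0.01
grasp_force: 30.0
```

Request:
{"fn": "play_rows", "kwargs": {
  "plan": [
    {"jaw": 0, "linear": [0, 0, 0], "angular": [0, 0, 0]},
    {"jaw": 0, "linear": [0, 0, 5], "angular": [0, 0, 0]},
    {"jaw": 0, "linear": [0, 0, 10], "angular": [0, 0, 0]},
    {"jaw": 0, "linear": [4, 0, 13], "angular": [0, 0, 0]},
    {"jaw": 0, "linear": [4, 0, 15], "angular": [0, 0, 0]}
  ]
}}

```text
time: 7.5
tcp_pos: [0.5675, 0.039, 0.2433]
orientation: [3.135, -0.208, -0.0]
wrist_force: [-0.7, -0.0, -1.2]
width: 0.01
grasp_force: 30.0
```

```bash
python3 - <<'E'
from h import *
s=st(); print(yang(s))
plan([(.5692,.0378,.2435,-97.6)])
E
```

```text
{'time': 7.5, 'joint_pos': [-0.6627, 0.1669, 0.5877, 1.6618, -0.0945, 1.3417, -1.7629], 'tcp_pos': [0.5675, 0.039, 0.2433], 'orientation': [3.1345, -0.2075, -0.0002], 'wrist_force': [-0.7288, -0.0223, -1.2381], 'width': 0.01, 'grasp_force': 29.9922}
-97.57503715572787
lin [ 1.8  1.  -0.2] ang [0.0002 0.0001 0.0004]
```

No contact so far; lower slowly by feel.

Request:
{"fn": "play_rows", "kwargs": {
  "plan": [
    {"jaw": 0, "linear": [1, 0, 2], "angular": [0, 0, 0]},
    {"jaw": 0, "linear": [1, 0, 4], "angular": [0, 0, 0]},
    {"jaw": 0, "linear": [1, 0, 4], "angular": [0, 0, 0]}
  ]
}}

```text
time: 7.88
tcp_pos: [0.5683, 0.0389, 0.2394]
orientation: [3.135, -0.207, -0.0]
wrist_force: [1.1, 0.1, -1.5]
width: 0.0097
grasp_force: 30.0
```

Request:
{"fn": "play_rows", "kwargs": {
  "plan": [
    {"jaw": 0, "linear": [0, 0, 1], "angular": [0, 0, 0]},
    {"jaw": 0, "linear": [0, 0, 2], "angular": [0, 0, 0]},
    {"jaw": 0, "linear": [0, 0, 2], "angular": [0, 0, 0]}
  ]
}}

```text
time: 8.25
tcp_pos: [0.5684, 0.0389, 0.2375]
orientation: [-3.135, 0.207, 0.0]
wrist_force: [-0.4, -0.2, -1.4]
width: 0.0101
grasp_force: 30.0
```

Request:
{"fn": "play_rows", "kwargs": {
  "plan": [
    {"jaw": 0, "linear": [0, 0, 0.5], "angular": [0, 0, 0]},
    {"jaw": 0, "linear": [0, 0, 1], "angular": [0, 0, 0]},
    {"jaw": 0, "linear": [0, 0, 1], "angular": [0, 0, 0]}
  ]
}}

```text
time: 8.62
tcp_pos: [0.5684, 0.0388, 0.2365]
orientation: [3.135, -0.208, -0.0]
wrist_force: [0.2, 0.5, -1.0]
width: 0.0101
grasp_force: 30.0
```

Request:
{"fn": "play_rows", "kwargs": {
  "plan": [
    {"jaw": 0, "linear": [0, 0, 0.5], "angular": [0, 0, 0]},
    {"jaw": 0, "linear": [0, 0, 1], "angular": [0, 0, 0]},
    {"jaw": 0, "linear": [0, 0, 1], "angular": [0, 0, 0]}
  ]
}}

```text
time: 9.0
tcp_pos: [0.5684, 0.0388, 0.2355]
orientation: [3.135, -0.208, -0.0]
wrist_force: [0.4, 0.3, -0.3]
width: 0.01
grasp_force: 30.0
```

Request:
{"fn": "play_rows", "kwargs": {
  "plan": [
    {"jaw": 0, "linear": [0, 0, 0.3], "angular": [0, 0, 0]},
    {"jaw": 0, "linear": [0, 0, 0.5], "angular": [0, 0, 0]},
    {"jaw": 0, "linear": [0, 0, 0.5], "angular": [0, 0, 0]}
  ]
}}

```text
time: 9.38
tcp_pos: [0.5684, 0.0389, 0.2351]
orientation: [3.135, -0.208, 0.0]
wrist_force: [-1.6, 0.6, -0.4]
width: 0.0097
grasp_force: 30.0
```

Request:
{"fn": "play_rows", "kwargs": {
  "plan": [
    {"jaw": 0, "linear": [0, 0, 0.3], "angular": [0, 0, 0]},
    {"jaw": 0, "linear": [0, 0, 0.5], "angular": [0, 0, 0]},
    {"jaw": 0, "linear": [0, 0, 0.5], "angular": [0, 0, 0]}
  ]
}}

```text
time: 9.75
tcp_pos: [0.5684, 0.0388, 0.2345]
orientation: [3.135, -0.208, -0.0]
wrist_force: [0.2, -0.2, -1.7]
width: 0.0099
grasp_force: 30.0
```

Request:
{"fn": "play_rows", "kwargs": {
  "plan": [
    {"jaw": 0, "linear": [0, 0, 0.5], "angular": [0, 0, 0]},
    {"jaw": 0, "linear": [0, 0, 0.8], "angular": [0, 0, 0]},
    {"jaw": 0, "linear": [0, 0, 0.8], "angular": [0, 0, 0]}
  ]
}}

```text
time: 10.12
tcp_pos: [0.5684, 0.0388, 0.2337]
orientation: [3.135, -0.208, -0.0]
wrist_force: [0.6, -0.1, -0.9]
width: 0.0097
grasp_force: 30.0
```

Request:
{"fn": "play_rows", "kwargs": {
  "plan": [
    {"jaw": 0, "linear": [0, 0, 0.5], "angular": [0, 0, 0]},
    {"jaw": 0, "linear": [0, 0, 0.8], "angular": [0, 0, 0]},
    {"jaw": 0, "linear": [0, 0, 0.8], "angular": [0, 0, 0]}
  ]
}}

```text
time: 10.5
tcp_pos: [0.5684, 0.0388, 0.2329]
orientation: [3.135, -0.208, -0.0]
wrist_force: [-0.6, -0.1, -1.8]
width: 0.0096
grasp_force: 30.0
```

Request:
{"fn": "play_rows", "kwargs": {
  "plan": [
    {"jaw": 0, "linear": [0, 0, 0.5], "angular": [0, 0, 0]},
    {"jaw": 0, "linear": [0, 0, 0.8], "angular": [0, 0, 0]},
    {"jaw": 0, "linear": [0, 0, 0.8], "angular": [0, 0, 0]}
  ]
}}

```text
time: 10.88
tcp_pos: [0.5684, 0.0389, 0.2322]
orientation: [3.135, -0.208, -0.0]
wrist_force: [0.3, 0.2, -0.3]
width: 0.0101
grasp_force: 30.0
```

Request:
{"fn": "play_rows", "kwargs": {
  "plan": [
    {"jaw": 0, "linear": [0, 0, 0.5], "angular": [0, 0, 0]},
    {"jaw": 0, "linear": [0, 0, 0.8], "angular": [0, 0, 0]},
    {"jaw": 0, "linear": [0, 0, 0.8], "angular": [0, 0, 0]}
  ]
}}

```text
time: 11.25
tcp_pos: [0.5684, 0.0389, 0.2313]
orientation: [3.135, -0.208, -0.0]
wrist_force: [0.7, 0.1, -1.4]
width: 0.0098
grasp_force: 30.0
```

Request:
{"fn": "play_rows", "kwargs": {
  "plan": [
    {"jaw": 0, "linear": [0, 0, 0.5], "angular": [0, 0, 0]},
    {"jaw": 0, "linear": [0, 0, 0.8], "angular": [0, 0, 0]},
    {"jaw": 0, "linear": [0, 0, 0.8], "angular": [0, 0, 0]}
  ]
}}

```text
time: 11.62
tcp_pos: [0.5684, 0.0388, 0.2305]
orientation: [3.135, -0.208, -0.0]
wrist_force: [0.6, -0.2, -0.8]
width: 0.0096
grasp_force: 30.0
```

Request:
{"fn": "play_rows", "kwargs": {
  "plan": [
    {"jaw": 0, "linear": [0, 0, 0.5], "angular": [0, 0, 0]},
    {"jaw": 0, "linear": [0, 0, 0.8], "angular": [0, 0, 0]},
    {"jaw": 0, "linear": [0, 0, 0.8], "angular": [0, 0, 0]}
  ]
}}

```text
time: 12.0
tcp_pos: [0.5686, 0.0388, 0.2301]
orientation: [-3.135, 0.208, -0.001]
wrist_force: [0.7, 0.4, 3.0]
width: 0.0099
grasp_force: 30.0
```

Request:
{"fn": "play_rows", "kwargs": {
  "plan": [
    {"jaw": 0, "linear": [0, -7, 0], "angular": [0, 0, 0]},
    {"jaw": 0, "linear": [0, -15, 0], "angular": [0, 0, 0]},
    {"jaw": 0, "linear": [0, -23, 0], "angular": [0, 0, 0]},
    {"jaw": 0, "linear": [0, -30, 0], "angular": [0, 0, 0]},
    {"jaw": 0, "linear": [0, -34, 0], "angular": [0, 0, 0]}
  ]
}}

```text
time: 12.62
tcp_pos: [0.5732, 0.073, 0.2299]
orientation: [3.135, -0.207, 0.001]
wrist_force: [1.6, -3.3, 4.3]
width: 0.0094
grasp_force: 30.0
```

Request:
{"fn": "play_rows", "kwargs": {
  "plan": [
    {"jaw": 0, "linear": [0, -3, 0], "angular": [0, 0, 0]},
    {"jaw": 0, "linear": [0, -6, 0], "angular": [0, 0, 0]},
    {"jaw": 0, "linear": [0, -9, 0], "angular": [0, 0, 0]},
    {"jaw": 0, "linear": [0, -12, 0], "angular": [0, 0, 0]},
    {"jaw": 0, "linear": [0, -15, 0], "angular": [0, 0, 0]}
  ]
}}

```text
time: 13.25
tcp_pos: [0.575, 0.0867, 0.2299]
orientation: [3.134, -0.209, 0.0]
wrist_force: [1.7, -6.2, 5.9]
width: 0.0098
grasp_force: 30.0
```

Request:
{"fn": "play_rows", "kwargs": {
  "plan": [
    {"jaw": 0, "linear": [0, 0, -0.3], "angular": [0, 0, 0]},
    {"jaw": 0, "linear": [0, -3, -0.3], "angular": [0, 0, 0]},
    {"jaw": 0, "linear": [0, -6, -0.3], "angular": [0, 0, 0]},
    {"jaw": 0, "linear": [0, -9, -0.3], "angular": [0, 0, 0]}
  ]
}}

```text
time: 13.75
tcp_pos: [0.5761, 0.0956, 0.2299]
orientation: [3.134, -0.209, -0.0]
wrist_force: [1.5, -6.1, 4.3]
width: 0.0098
grasp_force: 30.0
```

Request:
{"fn": "play_rows", "kwargs": {
  "plan": [
    {"jaw": 0, "linear": [0, -3, 0], "angular": [0, 0, 0]},
    {"jaw": 0, "linear": [0, -6, 0], "angular": [0, 0, 0]},
    {"jaw": 0, "linear": [0, -9, 0], "angular": [0, 0, 0]},
    {"jaw": 0, "linear": [0, -12, 0], "angular": [0, 0, 0]}
  ]
}}

```text
time: 14.25
tcp_pos: [0.5776, 0.1075, 0.2299]
orientation: [3.133, -0.209, -0.0]
wrist_force: [1.8, -6.3, 3.2]
width: 0.0099
grasp_force: 30.0
```

Request:
{"fn": "play_rows", "kwargs": {
  "plan": [
    {"jaw": 0, "linear": [0, -2, 0], "angular": [0, 0, 0]},
    {"jaw": 0, "linear": [0, -4, 0], "angular": [0, 0, 0]},
    {"jaw": 0, "linear": [0, -6, 0], "angular": [0, 0, 0]}
  ]
}}

```text
time: 14.62
tcp_pos: [0.5784, 0.1134, 0.2299]
orientation: [3.134, -0.209, -0.001]
wrist_force: [0.5, -6.5, 4.2]
width: 0.0096
grasp_force: 30.0
```

Request:
{"fn": "play_rows", "kwargs": {
  "plan": [
    {"jaw": 0, "linear": [0, -1, 0], "angular": [0, 0, 0]},
    {"jaw": 0, "linear": [0, -2, 0], "angular": [0, 0, 0]}
  ]
}}

```text
time: 14.88
tcp_pos: [0.5786, 0.1154, 0.2299]
orientation: [3.134, -0.209, -0.001]
wrist_force: [2.6, -5.9, 4.0]
width: 0.0097
grasp_force: 30.0
```

Request:
{"fn": "play_rows", "kwargs": {
  "plan": [
    {"jaw": 0, "linear": [0, -0.7, 0], "angular": [0, 0, 0]},
    {"jaw": 0, "linear": [0, -1.4, 0], "angular": [0, 0, 0]}
  ]
}}

```text
time: 15.12
tcp_pos: [0.5788, 0.1168, 0.2299]
orientation: [3.134, -0.209, -0.001]
wrist_force: [1.4, -5.0, 4.1]
width: 0.01
grasp_force: 30.0
```

Request:
{"fn": "play_rows", "kwargs": {
  "plan": [
    {"jaw": 0, "linear": [0, -0.6, 0], "angular": [0, 0, 0]},
    {"jaw": 0, "linear": [0, -1, 0], "angular": [0, 0, 0]}
  ]
}}

```text
time: 15.38
tcp_pos: [0.579, 0.1178, 0.2299]
orientation: [3.134, -0.209, -0.001]
wrist_force: [1.7, -5.1, 3.7]
width: 0.0094
grasp_force: 30.0
```

Request:
{"fn": "play_rows", "kwargs": {
  "plan": [
    {"jaw": 0, "linear": [0, -0.6, 0], "angular": [0, 0, 0]},
    {"jaw": 0, "linear": [0, -1, 0], "angular": [0, 0, 0]}
  ]
}}

```text
time: 15.62
tcp_pos: [0.5791, 0.1187, 0.2299]
orientation: [3.134, -0.209, -0.001]
wrist_force: [1.5, -5.9, 4.3]
width: 0.0097
grasp_force: 30.0
```

Request:
{"fn": "play_rows", "kwargs": {
  "plan": [
    {"jaw": 0, "linear": [0, -0.6, 0], "angular": [0, 0, 0]},
    {"jaw": 0, "linear": [0, -1, 0], "angular": [0, 0, 0]}
  ]
}}

```text
time: 15.88
tcp_pos: [0.5792, 0.1197, 0.2299]
orientation: [3.134, -0.209, -0.001]
wrist_force: [1.7, -5.1, 4.2]
width: 0.0095
grasp_force: 30.0
```

Request:
{"fn": "play_rows", "kwargs": {
  "plan": [
    {"jaw": 0, "linear": [0, -0.6, 0], "angular": [0, 0, 0]},
    {"jaw": 0, "linear": [0, -1, 0], "angular": [0, 0, 0]}
  ]
}}

```text
time: 16.12
tcp_pos: [0.5793, 0.1207, 0.2299]
orientation: [3.134, -0.209, -0.001]
wrist_force: [1.9, -5.2, 3.2]
width: 0.0094
grasp_force: 30.0
```

Request:
{"fn": "play_rows", "kwargs": {
  "plan": [
    {"jaw": 0, "linear": [0, -0.6, 0], "angular": [0, 0, 0]},
    {"jaw": 0, "linear": [0, -1, 0], "angular": [0, 0, 0]}
  ]
}}

```text
time: 16.38
tcp_pos: [0.5795, 0.1217, 0.2299]
orientation: [3.134, -0.209, -0.001]
wrist_force: [1.6, -5.0, 4.5]
width: 0.0097
grasp_force: 30.0
```

```bash
python3 - <<'E'
from h import *
p,c=snap("scene","s4"); q,c=snap("top","t4"); w,c=snap("wrist","w4")
o=np.zeros((600,800,3),np.uint8)
o[:300,:360]=cv2.resize(p[120:180,234:306],(360,300),interpolation=cv2.INTER_CUBIC)
o[:300,370:800]=cv2.convertScaleAbs(cv2.resize(q[185:245,140:226],(430,300),interpolation=cv2.INTER_CUBIC),alpha=1.6)
o[305:600,:472]=cv2.resize(w,(472,295))
cv2.imwrite("pics/c4.png",o)
E
```

```text
(no output)
```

View pics/c4.png

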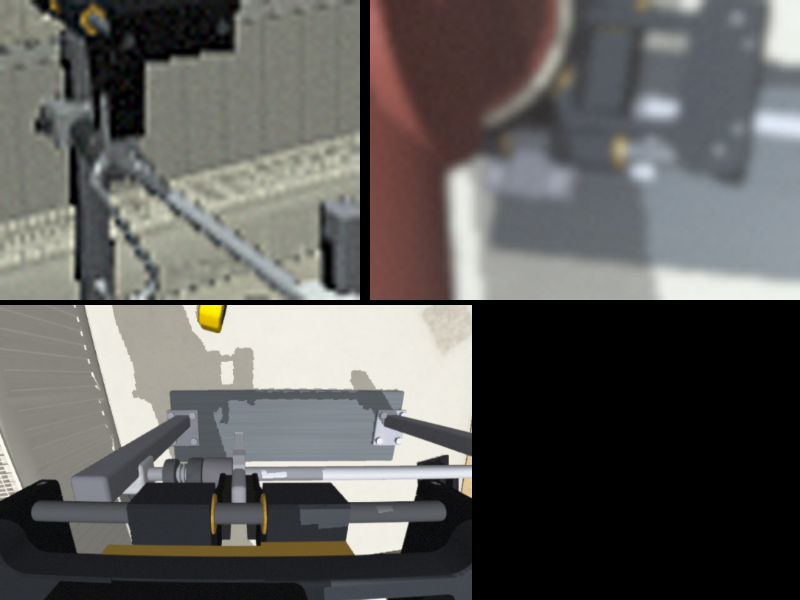

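```bash
python3 - <<'E'
from h import *
w=cv2.imread("pics/w4.png",0)
for r in (214,218,222,226,230): print(r,w[r,205:345:2].tolist())
# project sleeve line: stand y points at rail z .2093
c,s=np.cos(-.132),np.sin(-.132)
for sy in (.0845,.0895,.1135,.12,.16): 
  x=.5692-s*sy; y=.0378+c*sy
  print(sy,proj("w4",[[x,y,.2093],[x+.014*c,y+.014*s,.2093],[x,y,.2233]]).round(1).tolist())
g=cv2.imread("pics/w4.png")[195:255,190:350]; cv2.imwrite("pics/w4c.png",cv2.resize(g,None,fx=5,fy=5,interpolation=cv2.INTER_CUBIC))
E
```

```text
214 [96, 105, 233, 235, 237, 238, 237, 236, 218, 87, 72, 70, 69, 66, 71, 68, 56, 46, 43, 56, 146, 155, 157, 142, 130, 75, 73, 72, 69, 67, 72, 72, 67, 66, 51, 91, 104, 105, 103, 103, 103, 104, 102, 103, 103, 100, 99, 100, 100, 99, 99, 99, 96, 97, 95, 83, 148, 147, 149, 149, 147, 148, 148, 150, 232, 237, 237, 237, 237, 237]
218 [96, 98, 200, 234, 235, 235, 234, 232, 136, 81, 80, 81, 80, 78, 79, 74, 49, 44, 60, 123, 86, 94, 123, 83, 76, 75, 77, 77, 74, 77, 75, 75, 74, 71, 47, 104, 111, 109, 109, 111, 110, 108, 109, 111, 108, 108, 109, 109, 106, 106, 105, 105, 105, 106, 103, 98, 173, 176, 178, 176, 176, 176, 177, 171, 230, 235, 235, 233, 233, 234]
222 [132, 132, 131, 130, 132, 129, 130, 124, 85, 86, 82, 86, 86, 86, 82, 78, 46, 75, 142, 133, 112, 139, 128, 112, 87, 79, 80, 85, 82, 81, 80, 79, 79, 77, 53, 112, 119, 117, 116, 118, 116, 117, 115, 115, 118, 116, 116, 116, 118, 116, 114, 115, 115, 114, 109, 97, 142, 112, 108, 107, 108, 109, 125, 160, 137, 138, 140, 139, 138, 138]
226 [157, 157, 157, 158, 158, 156, 157, 133, 87, 89, 90, 87, 89, 87, 89, 71, 46, 137, 158, 122, 147, 158, 117, 146, 84, 86, 87, 84, 82, 84, 83, 85, 84, 80, 56, 118, 118, 123, 121, 122, 123, 121, 121, 120, 119, 119, 121, 120, 116, 117, 118, 119, 118, 118, 114, 76, 92, 93, 97, 99, 97, 96, 94, 96, 156, 164, 162, 163, 160, 161]
230 [167, 166, 167, 167, 166, 167, 166, 140, 92, 90, 91, 91, 94, 93, 90, 73, 50, 147, 163, 125, 154, 161, 122, 155, 87, 85, 86, 88, 84, 88, 91, 88, 86, 81, 58, 116, 120, 121, 122, 120, 122, 122, 123, 125, 125, 124, 113, 15, 13, 17, 34, 71, 71, 70, 67, 81, 93, 95, 98, 98, 99, 98, 94, 91, 92, 94, 91, 94, 71, 14]
0.0845 [[324.4, 230.8], [324.4, 209.3], [324.6, 240.4]]
0.0895 [[316.3, 230.8], [316.1, 209.3], [315.8, 240.4]]
0.1135 [[277.3, 230.9], [276.3, 209.3], [274.0, 240.4]]
0.12 [[266.8, 230.9], [265.6, 209.3], [262.7, 240.4]]
0.16 [[202.5, 230.7], [200.0, 209.3], [193.9, 240.2]]
```

Request:
{"fn": "play_rows", "kwargs": {
  "plan": [
    {"jaw": 0, "linear": [0, -0.5, 0], "angular": [0, 0, 0]},
    {"jaw": 0, "linear": [0, -1, 0], "angular": [0, 0, 0]}
  ]
}}

```text
time: 16.77
tcp_pos: [0.5796, 0.1225, 0.2299]
orientation: [3.133, -0.209, -0.001]
wrist_force: [1.0, -6.4, 4.8]
width: 0.01
grasp_force: 30.0
```

Request:
{"fn": "play_rows", "kwargs": {
  "plan": [
    {"jaw": 0, "linear": [0, -0.5, 0], "angular": [0, 0, 0]},
    {"jaw": 0, "linear": [0, -0.5, 0], "angular": [0, 0, 0]}
  ]
}}

```text
time: 17.02
tcp_pos: [0.5796, 0.1227, 0.2299]
orientation: [3.133, -0.209, -0.001]
wrist_force: [-0.0, -7.2, 4.3]
width: 0.0098
grasp_force: 30.0
```

```bash
cat > row.py <<'E'
from h import *
import sys
snap("wrist",sys.argv[1]); w=cv2.imread(f"pics/{sys.argv[1]}.png",0)
print(w[226,210:325].tolist()); st()
E
python3 row.py w5; python3 -c "
import cv2; print(cv2.imread('pics/w4.png',0)[226,210:325].tolist())"
```

```text
[156, 157, 157, 156, 157, 158, 155, 157, 157, 157, 155, 124, 91, 88, 88, 88, 91, 89, 90, 90, 87, 89, 87, 87, 90, 87, 85, 66, 49, 47, 82, 143, 158, 162, 154, 107, 122, 152, 165, 164, 149, 103, 129, 114, 90, 84, 87, 87, 84, 86, 84, 84, 84, 84, 86, 83, 84, 82, 84, 84, 83, 82, 79, 70, 99, 116, 122, 120, 120, 121, 121, 122, 123, 124, 124, 121, 123, 120, 122, 122, 121, 120, 121, 120, 122, 123, 120, 121, 121, 121, 118, 116, 119, 118, 116, 119, 119, 119, 120, 117, 119, 116, 118, 113, 101, 77, 87, 94, 95, 97, 97, 98, 96, 98, 100]
{'time': 17.075, 'joint_pos': [-0.7394, 0.2275, 0.5403, 1.6225, -0.1185, 1.3257, -1.8858], 'tcp_pos': [0.5796, 0.1227, 0.2299], 'orientation': [3.1331, -0.2093, -0.0008], 'wrist_force': [0.574, -6.3524, 4.4239], 'width': 0.0098, 'grasp_force': 30.0068}
[155, 158, 157, 158, 155, 156, 157, 157, 155, 133, 102, 87, 86, 89, 88, 90, 88, 87, 88, 89, 87, 87, 90, 89, 88, 71, 52, 46, 70, 137, 154, 158, 159, 122, 109, 147, 151, 158, 158, 117, 112, 146, 103, 84, 86, 86, 85, 87, 85, 84, 85, 82, 84, 84, 83, 83, 83, 85, 83, 84, 85, 80, 56, 56, 96, 118, 120, 118, 122, 123, 121, 121, 125, 122, 121, 123, 120, 121, 121, 121, 121, 120, 118, 119, 121, 119, 119, 121, 120, 120, 122, 116, 117, 117, 118, 118, 120, 119, 119, 118, 117, 118, 116, 114, 100, 76, 88, 92, 93, 93, 98, 97, 99, 99, 97]
```

Request:
{"fn": "play_rows", "kwargs": {
  "plan": [
    {"jaw": 0, "linear": [0, -0.4, 0], "angular": [0, 0, 0]},
    {"jaw": 0, "linear": [0, -0.8, 0], "angular": [0, 0, 0]},
    {"jaw": 0, "linear": [0, -0.8, 0], "angular": [0, 0, 0]}
  ]
}}

```text
time: 17.45
tcp_pos: [0.5797, 0.1231, 0.2299]
orientation: [3.132, -0.21, -0.001]
wrist_force: [0.2, -8.4, 6.0]
width: 0.0098
grasp_force: 30.0
```

```bash
python3 row.py w6
```

```text
[157, 156, 157, 159, 157, 155, 159, 155, 155, 157, 154, 136, 104, 88, 87, 88, 88, 92, 91, 88, 89, 87, 87, 87, 87, 91, 87, 76, 57, 49, 61, 120, 150, 159, 163, 136, 105, 144, 145, 157, 162, 124, 102, 106, 89, 86, 84, 85, 86, 85, 84, 84, 85, 84, 82, 82, 82, 85, 83, 84, 83, 83, 82, 69, 87, 115, 119, 121, 122, 121, 120, 122, 123, 123, 122, 124, 122, 121, 122, 122, 122, 122, 121, 120, 120, 120, 120, 121, 120, 121, 120, 118, 117, 118, 118, 121, 118, 120, 120, 118, 119, 119, 119, 114, 101, 78, 89, 93, 93, 94, 98, 97, 97, 99, 97]
{'time': 17.5, 'joint_pos': [-0.74, 0.228, 0.5402, 1.622, -0.1182, 1.3261, -1.8869], 'tcp_pos': [0.5797, 0.1231, 0.2299], 'orientation': [3.1325, -0.2098, -0.0011], 'wrist_force': [0.8889, -8.4068, 4.6588], 'width': 0.0096, 'grasp_force': 30.0126}
```

Request:
{"fn": "play_rows", "kwargs": {
  "plan": [
    {"jaw": 0, "linear": [0, 1, -0.3], "angular": [0, 0, 0]},
    {"jaw": 0, "linear": [0, 2.5, -0.5], "angular": [0, 0, 0]},
    {"jaw": 0, "linear": [0, 4.5, -0.5], "angular": [0, 0, 0]},
    {"jaw": 0, "linear": [0, 6, -0.5], "angular": [0, 0, 0]},
    {"jaw": 0, "linear": [0, 6, -0.5], "angular": [0, 0, 0]}
  ]
}}

```text
time: 18.12
tcp_pos: [0.5786, 0.1193, 0.2303]
orientation: [-3.134, 0.207, 0.001]
wrist_force: [-0.4, 0.7, -0.0]
width: 0.0099
grasp_force: 30.0
```

```bash
python3 row.py w7
```

```text
[163, 162, 162, 162, 160, 137, 99, 87, 89, 90, 91, 90, 88, 91, 89, 90, 90, 90, 89, 89, 87, 69, 49, 52, 78, 143, 161, 164, 159, 116, 110, 153, 163, 165, 157, 110, 123, 158, 159, 101, 86, 84, 87, 85, 85, 85, 86, 84, 86, 85, 84, 84, 86, 87, 84, 86, 87, 84, 77, 66, 113, 118, 120, 120, 121, 123, 123, 121, 122, 121, 123, 124, 124, 124, 123, 122, 122, 121, 122, 120, 121, 120, 121, 122, 119, 121, 122, 121, 122, 121, 119, 119, 119, 119, 118, 120, 119, 119, 117, 109, 93, 127, 164, 167, 155, 111, 94, 93, 94, 93, 97, 94, 95, 97, 97]
{'time': 18.175, 'joint_pos': [-0.7356, 0.2234, 0.5417, 1.6261, -0.1185, 1.3257, -1.8786], 'tcp_pos': [0.5787, 0.1192, 0.2303], 'orientation': [-3.1346, 0.2069, 0.0014], 'wrist_force': [0.0036, 0.7433, -0.4546], 'width': 0.0097, 'grasp_force': 29.9929}
```

Request:
{"fn": "play_rows", "kwargs": {
  "plan": [
    {"jaw": 20, "linear": [0, 0, 0], "angular": [0, 0, 0]},
    {"jaw": 35, "linear": [0, 0, 0], "angular": [0, 0, 0]},
    {"jaw": 40, "linear": [0, 0, 0], "angular": [0, 0, 0]},
    {"jaw": 40, "linear": [0, 0, 0], "angular": [0, 0, 0]},
    {"jaw": 40, "linear": [0, 0, 0], "angular": [0, 0, 0]}
  ]
}}

```text
time: 18.8
tcp_pos: [0.5791, 0.1188, 0.2305]
orientation: [3.135, -0.208, -0.0]
wrist_force: [0.2, -0.8, 0.1]
width: 0.0392
grasp_force: 0.0
```

Request:
{"fn": "play_rows", "kwargs": {
  "plan": [
    {"jaw": 40, "linear": [0, 0, -10], "angular": [0, 0, 0]},
    {"jaw": 40, "linear": [0, 0, -30], "angular": [0, 0, 0]},
    {"jaw": 40, "linear": [0, 0, -60], "angular": [0, 0, 0]},
    {"jaw": 40, "linear": [0, 0, -90], "angular": [0, 0, 0]},
    {"jaw": 40, "linear": [0, 0, -90], "angular": [0, 0, 0]}
  ]
}}

```text
time: 19.42
tcp_pos: [0.5802, 0.1188, 0.3237]
orientation: [-3.133, 0.208, -0.007]
wrist_force: [-0.4, -0.1, -0.3]
width: 0.0403
grasp_force: 0.0
```

```bash
python3 - <<'E'
from h import *
s=st(); print(yang(s))
snap("wrist","w8"); snap("scene","s8")
T=np.array([.4871,-.4052]); 
for yaw in(-.375,-.457): print(T-.086*np.array([np.cos(yaw),np.sin(yaw)]), -90+np.degrees(yaw))
E
```

```text
{'time': 19.425, 'joint_pos': [-0.7418, 0.1878, 0.5521, 1.4749, -0.099, 1.502, -1.8946], 'tcp_pos': [0.5802, 0.1188, 0.3237], 'orientation': [-3.1328, 0.2079, -0.0067], 'wrist_force': [-0.3648, -0.1037, -0.2791], 'width': 0.0403, 'grasp_force': 0.0}
-97.59269179830795
[ 0.40707634 -0.37370056] -111.48591731740586
[ 0.40992529 -0.36725182] -116.18417123747862
```

```bash
cat > sil.py <<'E'
from fit import *
from scipy.optimize import minimize
B=[(x,y,z) for x in(-.1,-.033) for y in(-.005,.005) for z in(.01,.042)]
def fitim(fn,roi,x0,K=8):
    u0,v0,u1,v1=roi; im=cv2.imread(f"pics/{fn}.png",0)[v0:v1,u0:u1]; bg=np.median(im)
    big=cv2.resize(im,None,fx=K,fy=K,interpolation=cv2.INTER_LINEAR).astype(float)
    m=np.clip((0.7*bg-big)/(0.2*bg),0,1)
    def cost(p):
        q=proj(fn,pose(*p,B)); q=((q-[u0,v0]+.5)*K-.5).astype(np.float32)
        c=np.zeros(m.shape,np.uint8); cv2.fillConvexPoly(c,np.round(cv2.convexHull(q)*16).astype(np.int32),255,cv2.LINE_AA,4); c=c/255.
        return 1-(c*m).sum()/(np.maximum(c,m).sum())
    r=minimize(cost,x0,method='Nelder-Mead',options=dict(initial_simplex=np.array([x0,[x0[0]+.006,x0[1],x0[2]],[x0[0],x0[1]+.006,x0[2]],[x0[0],x0[1],x0[2]+.1]])))
    print(fn,r.x.round(4),round(r.fun,3)); return r.x
if __name__=="__main__":
    print('---')
    for y in(-.375,-.45): fitim("w1",(442,170,484,216),[.4868,-.4057,y])
    fitim("scene0",(300,298,342,326),[.4868,-.4057,-.4])
    fitim("top0",(380,254,402,288),[.4868,-.4057,-.4])
E
python3 sil.py | sed -n '/---/,$p'
```

```text
---
w1 [ 0.4868 -0.4056 -0.3684] 0.175
w1 [ 0.4873 -0.4039 -0.3472] 0.174
scene0 [ 0.4864 -0.408  -0.4082] 0.145
top0 [ 0.4863 -0.4056 -0.407 ] 0.928
```

```bash
python3 - <<'E'
from h import *
plan([(.52,0,.325,-57),(.47,-.13,.31,-14),(.43,-.26,.25,29),(.4066,-.374,.15,68.5)])
E
```

```text
lin [-42.9 125.6  -4.3] ang [-2.000e-04 -5.000e-04 -7.083e-01]
lin [-112.7   81.8   15. ] ang [ 0.      0.     -0.7505]
lin [-135.8   -7.4   60. ] ang [ 0.      0.     -0.7505]
lin [-88.4 -75.7 100. ] ang [ 0.      0.     -0.6894]
```

Request:
{"fn": "play_rows", "kwargs": {
  "plan": [
    {"jaw": 60, "linear": [-9, 25, -1], "angular": [0, 0, -0.142]},
    {"jaw": 60, "linear": [-17, 50, -2], "angular": [0, 0, -0.283]},
    {"jaw": 60, "linear": [-26, 75, -3], "angular": [0, 0, -0.425]},
    {"jaw": 60, "linear": [-34, 100, -4], "angular": [0, 0, -0.566]},
    {"jaw": 60, "linear": [-43, 126, -4], "angular": [0, 0, -0.708]}
  ]
}}

```text
time: 20.15
tcp_pos: [0.519, -0.0011, 0.3237]
orientation: [-3.01, -0.899, 0.002]
wrist_force: [0.8, 0.3, 0.1]
width: 0.06
grasp_force: 0.0
```

Request:
{"fn": "play_rows", "kwargs": {
  "plan": [
    {"jaw": 60, "linear": [-23, 16, 3], "angular": [0, 0, -0.15]},
    {"jaw": 60, "linear": [-45, 33, 6], "angular": [0, 0, -0.3]},
    {"jaw": 60, "linear": [-68, 49, 9], "angular": [0, 0, -0.45]},
    {"jaw": 60, "linear": [-90, 65, 12], "angular": [0, 0, -0.6]},
    {"jaw": 60, "linear": [-113, 82, 15], "angular": [0, 0, -0.75]}
  ]
}}

```text
time: 20.78
tcp_pos: [0.4689, -0.1313, 0.3086]
orientation: [-2.471, -1.939, 0.002]
wrist_force: [-0.4, -0.3, 0.8]
width: 0.0602
grasp_force: 0.0
```

Request:
{"fn": "play_rows", "kwargs": {
  "plan": [
    {"jaw": 60, "linear": [-27, -1, 12], "angular": [0, 0, -0.15]},
    {"jaw": 60, "linear": [-54, -3, 24], "angular": [0, 0, -0.3]},
    {"jaw": 60, "linear": [-81, -4, 36], "angular": [0, 0, -0.45]},
    {"jaw": 60, "linear": [-109, -6, 48], "angular": [0, 0, -0.6]},
    {"jaw": 60, "linear": [-136, -7, 60], "angular": [0, 0, -0.75]}
  ]
}}

```text
time: 21.4
tcp_pos: [0.429, -0.2615, 0.2485]
orientation: [-1.589, -2.709, 0.0]
wrist_force: [-1.1, 0.6, 0.7]
width: 0.0601
grasp_force: 0.0
```

Request:
{"fn": "play_rows", "kwargs": {
  "plan": [
    {"jaw": 60, "linear": [-22, -19, 20], "angular": [0, 0, -0.17]},
    {"jaw": 60, "linear": [-44, -38, 40], "angular": [0, 0, -0.34]},
    {"jaw": 60, "linear": [-66, -57, 60], "angular": [0, 0, -0.51]},
    {"jaw": 60, "linear": [-88, -76, 80], "angular": [0, 0, -0.66]},
    {"jaw": 60, "linear": [-88, -76, 100], "angular": [0, 0, -0.69]}
  ]
}}

```text
time: 22.02
tcp_pos: [0.404, -0.3767, 0.1481]
orientation: [-0.587, -3.084, 0.002]
wrist_force: [0.1, 0.7, 0.0]
width: 0.0601
grasp_force: 0.0
```

Request:
{"fn": "play_rows", "kwargs": {
  "plan": [
    {"jaw": 60, "linear": [0, 0, 0], "angular": [0, 0, 0]},
    {"jaw": 60, "linear": [0, 0, 0], "angular": [0, 0, 0]}
  ]
}}

```text
time: 22.28
tcp_pos: [0.4061, -0.3744, 0.1499]
orientation: [0.588, 3.086, 0.0]
wrist_force: [0.9, 0.2, 0.4]
width: 0.06
grasp_force: 0.0
```

```bash
python3 - <<'E'
from h import *
s=st(); print(yang(s)); plan([(.4066,-.374,.15,68.5)])
E
```

```text
{'time': 22.275, 'joint_pos': [-0.1574, 0.2674, 0.9632, 1.8351, -0.2388, 1.162, 2.0798], 'tcp_pos': [0.4061, -0.3744, 0.1499], 'orientation': [0.5876, 3.0861, 0.0001], 'wrist_force': [0.8901, 0.2218, 0.3618], 'width': 0.06, 'grasp_force': 0.0}
68.44021300973054
lin [-0.3  0.6 -0.1] ang [ 0.0001  0.     -0.001 ]
```

Request:
{"fn": "play_rows", "kwargs": {
  "plan": [
    {"jaw": 60, "linear": [0, 0, 40], "angular": [0, 0, 0]},
    {"jaw": 60, "linear": [0, 0, 80], "angular": [0, 0, 0]},
    {"jaw": 60, "linear": [0, 0, 115], "angular": [0, 0, 0]},
    {"jaw": 60, "linear": [0, 0, 134], "angular": [0, 0, 0]},
    {"jaw": 60, "linear": [0, 0, 140], "angular": [0, 0, 0]}
  ]
}}

```text
time: 22.9
tcp_pos: [0.4062, -0.3745, 0.0095]
orientation: [-0.586, -3.086, -0.0]
wrist_force: [-0.7, 0.2, 0.4]
width: 0.0599
grasp_force: 0.0
```

Request:
{"fn": "play_rows", "kwargs": {
  "plan": [
    {"jaw": 0, "linear": [0, 0, 0], "angular": [0, 0, 0]},
    {"jaw": 0, "linear": [0, 0, 0], "angular": [0, 0, 0]},
    {"jaw": 0, "linear": [0, 0, 0], "angular": [0, 0, 0]},
    {"jaw": 0, "linear": [0, 0, 0], "angular": [0, 0, 0]},
    {"jaw": 0, "linear": [0, 0, 0], "angular": [0, 0, 0]}
  ]
}}

```text
time: 23.52
tcp_pos: [0.4061, -0.3748, 0.0097]
orientation: [0.587, 3.086, -0.0]
wrist_force: [-0.7, -1.1, 0.6]
width: 0.0177
grasp_force: 0.0
```

Request:
{"fn": "play_rows", "kwargs": {
  "plan": [
    {"jaw": 0, "linear": [0, 0, 0], "angular": [0, 0, 0]},
    {"jaw": 0, "linear": [0, 0, 0], "angular": [0, 0, 0]},
    {"jaw": 0, "linear": [0, 0, 0], "angular": [0, 0, 0]}
  ]
}}

```text
time: 23.9
tcp_pos: [0.406, -0.3748, 0.0096]
orientation: [0.587, 3.086, -0.0]
wrist_force: [0.2, 0.8, 1.3]
width: 0.0098
grasp_force: 29.9
```

Request:
{"fn": "play_rows", "kwargs": {
  "plan": [
    {"jaw": 0, "linear": [0, 0, -4], "angular": [0, 0, 0]},
    {"jaw": 0, "linear": [0, 0, -12], "angular": [0, 0, 0]},
    {"jaw": 0, "linear": [0, 0, -24], "angular": [0, 0, 0]},
    {"jaw": 0, "linear": [0, 0, -36], "angular": [0, 0, 0]},
    {"jaw": 0, "linear": [0, 0, -40], "angular": [0, 0, 0]}
  ]
}}

```text
time: 24.52
tcp_pos: [0.4065, -0.3751, 0.0508]
orientation: [0.586, 3.085, -0.001]
wrist_force: [-0.2, -0.3, -1.9]
width: 0.0097
grasp_force: 29.9
```

```bash
cat > chk.py <<'E'
from sil import *
s=st(); print(yang(s)); snap("scene","s9"); snap("top","t9")
# drop: compare predicted tongue/pail points with pixel diff later; fit tongue silhouette with height+pitch
p0=np.array(s['tcp_pos']); yaw=np.radians(yang(s)-90)
im=cv2.imread("pics/s9.png",0); 
c,sn=np.cos(yaw),np.sin(yaw)
def pts(P,pitch):
    P=np.array(P,float)-[-.0862,0,.0286]   # about grasp point
    Rm=R.from_euler('zy',[yaw,pitch]).as_matrix(); return P@Rm.T+p0+[0,0,.019]
for pit in (0,.1,.2,.3): print(pit,proj("s9",pts([(-.007,0,.0835),(0,-.031,.042),(0,.031,.042),(-.1,0,.042),(0,0,0)],pit)).round(1).tolist())
g=cv2.imread("pics/s9.png")
for y in range(270,325,3): print(y,im[y,325:385:2].tolist())
E
python3 chk.py | sed -n '/time/,$p'
```

```text
{'time': 24.525, 'joint_pos': [-0.0677, 0.4067, 0.886, 1.9264, -0.378, 0.9818, 2.188], 'tcp_pos': [0.4065, -0.3751, 0.0508], 'orientation': [0.5864, 3.0847, -0.0007], 'wrist_force': [-0.1657, -0.3393, -1.9183], 'width': 0.0097, 'grasp_force': 29.9399}
68.4729585363553
0 [[352.6, 272.5], [360.0, 296.6], [348.8, 278.0], [309.7, 296.3], [352.8, 301.6]]
0.1 [[354.1, 274.4], [360.1, 298.9], [348.8, 281.1], [310.2, 295.5], [351.5, 304.9]]
0.2 [[355.3, 276.5], [359.9, 301.3], [348.5, 284.3], [310.8, 294.8], [349.9, 308.2]]
0.3 [[356.1, 279.0], [359.5, 303.9], [347.9, 287.6], [311.4, 294.2], [348.2, 311.5]]
270 [15, 10, 16, 19, 21, 9, 107, 111, 104, 124, 87, 88, 165, 187, 155, 157, 158, 156, 162, 159, 159, 161, 156, 166, 158, 152, 161, 84, 108, 115]
273 [8, 18, 23, 24, 10, 16, 122, 112, 111, 101, 107, 124, 165, 169, 178, 162, 155, 157, 156, 159, 161, 159, 166, 160, 164, 169, 162, 164, 138, 111]
276 [22, 16, 31, 16, 12, 21, 35, 104, 157, 162, 103, 116, 163, 130, 168, 182, 162, 158, 163, 157, 159, 164, 164, 158, 162, 158, 160, 165, 162, 166]
279 [16, 4, 9, 16, 17, 25, 46, 105, 144, 58, 114, 14
[... 1575 characters left out ...]
 169, 164, 165, 159, 160, 167, 159, 164, 164, 165, 162, 162, 164, 162, 168, 163]
315 [167, 163, 160, 158, 164, 159, 166, 159, 159, 157, 157, 160, 159, 161, 161, 159, 156, 158, 156, 159, 155, 166, 164, 161, 166, 156, 159, 162, 159, 153]
318 [160, 157, 165, 159, 151, 153, 164, 159, 161, 161, 160, 161, 155, 161, 159, 162, 156, 158, 156, 157, 156, 157, 156, 155, 158, 159, 165, 166, 164, 160]
321 [161, 165, 163, 155, 162, 156, 159, 161, 161, 157, 161, 160, 158, 157, 157, 163, 157, 168, 163, 160, 157, 161, 155, 159, 165, 160, 166, 160, 160, 159]
324 [164, 158, 158, 160, 161, 162, 168, 158, 157, 160, 160, 163, 152, 164, 161, 154, 158, 157, 156, 161, 161, 157, 161, 162, 158, 160, 161, 162, 165, 160]
```

```bash
python3 - <<'E'
from h import *
plan([(.4065,-.3751,.30,68.4),(.425,-.12,.305,75),(.4313,.1386,.305,82.4)])
E
```

```text
lin [-5.000e-01 -2.000e-01 -2.498e+02] ang [0.0001 0.0011 0.0014]
lin [ 76.7 244.   -5. ] ang [ 0.      0.     -0.1152]
lin [ 60.8 251.4   0. ] ang [ 0.      0.     -0.1292]
```

Request:
{"fn": "play_rows", "kwargs": {
  "plan": [
    {"jaw": 0, "linear": [0, 0, -20], "angular": [0, 0, 0]},
    {"jaw": 0, "linear": [0, 0, -50], "angular": [0, 0, 0]},
    {"jaw": 0, "linear": [0, 0, -85], "angular": [0, 0, 0]},
    {"jaw": 0, "linear": [0, 0, -120], "angular": [0, 0, 0]},
    {"jaw": 0, "linear": [0, 0, -155], "angular": [0, 0, 0]}
  ]
}}

```text
time: 25.25
tcp_pos: [0.4055, -0.3749, 0.2066]
orientation: [0.588, 3.086, -0.0]
wrist_force: [0.5, 0.1, -1.7]
width: 0.0096
grasp_force: 30.0
```

Request:
{"fn": "play_rows", "kwargs": {
  "plan": [
    {"jaw": 0, "linear": [0, 0, -35], "angular": [0, 0, 0]},
    {"jaw": 0, "linear": [0, 0, -65], "angular": [0, 0, 0]},
    {"jaw": 0, "linear": [0, 0, -85], "angular": [0, 0, 0]},
    {"jaw": 0, "linear": [0, 0, -95], "angular": [0, 0, 0]}
  ]
}}

```text
time: 25.75
tcp_pos: [0.4058, -0.3752, 0.3012]
orientation: [0.588, 3.085, -0.0]
wrist_force: [0.1, 0.2, -2.9]
width: 0.0101
grasp_force: 30.0
```

Request:
{"fn": "play_rows", "kwargs": {
  "plan": [
    {"jaw": 0, "linear": [9, 28, -5], "angular": [0, 0, -0.015]},
    {"jaw": 0, "linear": [25, 78, -5], "angular": [0, 0, -0.04]},
    {"jaw": 0, "linear": [42, 133, -5], "angular": [0, 0, -0.065]},
    {"jaw": 0, "linear": [59, 188, -5], "angular": [0, 0, -0.09]},
    {"jaw": 0, "linear": [77, 244, -5], "angular": [0, 0, -0.115]}
  ]
}}

```text
time: 26.38
tcp_pos: [0.4233, -0.1179, 0.3047]
orientation: [0.408, 3.115, 0.001]
wrist_force: [0.7, -0.4, -1.8]
width: 0.0097
grasp_force: 30.0
```

Request:
{"fn": "play_rows", "kwargs": {
  "plan": [
    {"jaw": 0, "linear": [14, 56, 0], "angular": [0, 0, -0.03]},
    {"jaw": 0, "linear": [27, 111, 0], "angular": [0, 0, -0.06]},
    {"jaw": 0, "linear": [40, 165, 0], "angular": [0, 0, -0.09]},
    {"jaw": 0, "linear": [52, 215, 0], "angular": [0, 0, -0.115]},
    {"jaw": 0, "linear": [61, 251, 0], "angular": [0, 0, -0.129]}
  ]
}}

```text
time: 27.0
tcp_pos: [0.4291, 0.1407, 0.3042]
orientation: [-0.204, -3.134, 0.001]
wrist_force: [0.5, 0.3, -2.0]
width: 0.0101
grasp_force: 30.0
```

Request:
{"fn": "play_rows", "kwargs": {
  "plan": [
    {"jaw": 0, "linear": [0, 0, 0], "angular": [0, 0, 0]},
    {"jaw": 0, "linear": [0, 0, 0], "angular": [0, 0, 0]},
    {"jaw": 0, "linear": [0, 0, 0], "angular": [0, 0, 0]}
  ]
}}

```text
time: 27.38
tcp_pos: [0.4298, 0.1375, 0.3046]
orientation: [-0.21, -3.134, -0.0]
wrist_force: [0.3, -0.1, -1.5]
width: 0.0093
grasp_force: 30.0
```

```bash
python3 - <<'E'
from h import *
s=st(); print(yang(s)); plan([(.4313,.1386,.0764,82.4),(.4313+.0664*.9913,.1386-.0664*.1316,.0764,82.4)])
E
```

```text
{'time': 27.375, 'joint_pos': [-0.77, -0.1318, 0.3268, 1.8005, 0.0424, 1.4662, 0.9866], 'tcp_pos': [0.4298, 0.1375, 0.3046], 'orientation': [-0.2102, -3.1345, -0.0], 'wrist_force': [0.2505, -0.1038, -1.526], 'width': 0.0093, 'grasp_force': 29.9908}
82.3268492765822
lin [ -1.3   1.2 228.2] ang [ 0.     -0.0001 -0.0013]
lin [-66.4   0.    0. ] ang [0. 0. 0.]
```

Request:
{"fn": "play_rows", "kwargs": {
  "plan": [
    {"jaw": 0, "linear": [0, 1, 25], "angular": [0, 0, 0]},
    {"jaw": 0, "linear": [0, 1, 65], "angular": [0, 0, 0]},
    {"jaw": 0, "linear": [0, 1, 105], "angular": [0, 0, 0]},
    {"jaw": 0, "linear": [0, 1, 145], "angular": [0, 0, 0]},
    {"jaw": 0, "linear": [0, 1, 180], "angular": [0, 0, 0]}
  ]
}}

```text
time: 28.0
tcp_pos: [0.4298, 0.1387, 0.1234]
orientation: [0.21, 3.135, 0.0]
wrist_force: [-0.1, 0.1, -1.9]
width: 0.0101
grasp_force: 30.0
```

Request:
{"fn": "play_rows", "kwargs": {
  "plan": [
    {"jaw": 0, "linear": [0, 0, 25], "angular": [0, 0, 0]},
    {"jaw": 0, "linear": [0, 0, 42], "angular": [0, 0, 0]},
    {"jaw": 0, "linear": [0, 0, 48], "angular": [0, 0, 0]},
    {"jaw": 0, "linear": [0, 0, 48], "angular": [0, 0, 0]},
    {"jaw": 0, "linear": [0, 0, 48], "angular": [0, 0, 0]}
  ]
}}

```text
time: 28.62
tcp_pos: [0.4304, 0.1399, 0.0774]
orientation: [0.207, 3.134, 0.001]
wrist_force: [0.6, 0.1, -2.5]
width: 0.0097
grasp_force: 30.0
```

```bash
python3 - <<'E'
from h import *
s=st(); print(yang(s)); plan([(.4313+.0664*.9913,.1386-.0664*.1316,.0764,82.4)])
p,c=snap("scene","s10")
S=lambda sx,sy,z:(.5692+.9913*sx+.1316*sy,.0378-.1316*sx+.9913*sy,z)
t=np.array(s['tcp_pos']); b=t+np.array([.0792*.9913,-.0792*.1316,.0704])
q=proj("s10",[S(-.001,.0818,.1658+.0885),S(-.019,.0818,.1658+.034),S(-.001,.0818,.1658-.052),S(-.019,.0818,.1658-.034),S(.017,.0818,.1658-.034),b,b+np.array([-.1316,-.9913,0])*.022,b+np.array([.1316,.9913,0])*.022])
print(q.round(1).tolist())
x0,y0=215,120; a=cv2.resize(p[y0:y0+100,x0:x0+130],None,fx=6,fy=6,interpolation=cv2.INTER_CUBIC)
for u,v in q: cv2.circle(a,(int((u-x0+.5)*6),int((v-y0+.5)*6)),3,(0,0,255),1)
cv2.imwrite("pics/c10.png",a)
E
```

```text
{'time': 28.625, 'joint_pos': [-0.754, 0.0617, 0.3547, 2.1141, -0.0262, 0.9685, 1.0535], 'tcp_pos': [0.4304, 0.1399, 0.0774], 'orientation': [0.2073, 3.1337, 0.0011], 'wrist_force': [0.5644, 0.0908, -2.5028], 'width': 0.0097, 'grasp_force': 29.9906}
82.4306760388331
lin [-67.5  -1.1   1. ] ang [0.0008 0.001  0.0005]
[[257.9, 138.0], [253.3, 156.0], [260.1, 180.2], [254.5, 176.2], [265.0, 173.9], [238.2, 174.7], [240.9, 177.3], [235.6, 172.2]]
```

View pics/c10.png

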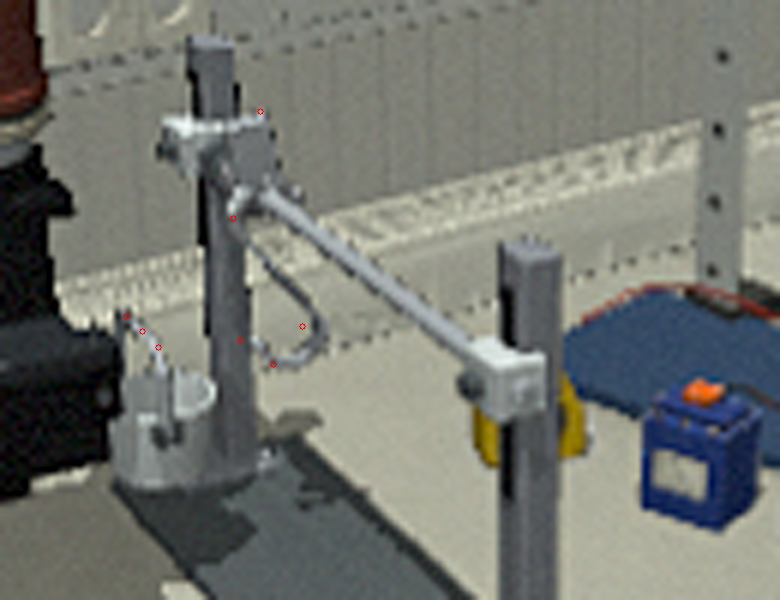

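```bash
python3 - <<'E'
from h import *
from scipy.optimize import least_squares
S=lambda sx,sy,z:(.5692+.9913*sx+.1316*sy,.0378-.1316*sx+.9913*sy,z)
def hp(x,z,th,sy):
    zr=z-.0435; return S(-.0005+x*np.cos(th)-zr*np.sin(th),sy,.2093+zr*np.cos(th)+x*np.sin(th))
C=lambda u,v:(u/6+215-.5,v/6+120-.5)
ob=[(0,-.0545,C(290,367)),(.0205,-.034,C(328,325)),(-.018,-.034,C(258,343))]
f=lambda p:np.concatenate([proj("s10",[hp(x,z,p[0],p[1])])[0]-uv for x,z,uv in ob])
r=least_squares(f,[.1,.08]);print(r.x,r.fun.round(1))
r=least_squares(lambda t:f([t[0],.0818]),[.1]);print(r.x,r.fun.round(1))
s=st(); plan([(.4304,.1386,.0784,82.4)])
print(manip.get_state()['tcp_pos'])
E
```

```text
[0.08500949 0.07562082] [ 0.6  0.3 -0.7 -0.2 -0.1  0.1]
[0.10584129] [ 0.4 -0.6 -1.1 -1.2 -0.4 -0.6]
{'time': 28.675, 'joint_pos': [-0.7541, 0.0617, 0.3547, 2.1141, -0.0263, 0.9683, 1.0535], 'tcp_pos': [0.4304, 0.1399, 0.0774], 'orientation': [0.2072, 3.1336, 0.0013], 'wrist_force': [-0.5349, 0.0604, -2.0305], 'width': 0.01, 'grasp_force': 29.9907}
lin [-0.1 -1.3 -1. ] ang [0.0009 0.0011 0.0006]
[0.43042886 0.1399301  0.07737605]
```

Request:
{"fn": "play_rows", "kwargs": {
  "plan": [
    {"jaw": 0, "linear": [-5, 0, -2], "angular": [0, 0, 0]},
    {"jaw": 0, "linear": [-18, 1, -2], "angular": [0, 0, 0]},
    {"jaw": 0, "linear": [-32, 1, -2], "angular": [0, 0, 0]},
    {"jaw": 0, "linear": [-46, 1, -2], "angular": [0, 0, 0]},
    {"jaw": 0, "linear": [-56, 1, -2], "angular": [0, 0, 0]}
  ]
}}

```text
time: 29.3
tcp_pos: [0.4866, 0.133, 0.0784]
orientation: [0.208, 3.135, -0.001]
wrist_force: [-0.3, 0.3, -1.4]
width: 0.01
grasp_force: 30.0
```

Request:
{"fn": "play_rows", "kwargs": {
  "plan": [
    {"jaw": 0, "linear": [-6, 0, 0], "angular": [0, 0, 0]},
    {"jaw": 0, "linear": [-12, 0, 0], "angular": [0, 0, 0]},
    {"jaw": 0, "linear": [-17, 0, 0], "angular": [0, 0, 0]},
    {"jaw": 0, "linear": [-20, 0, 0], "angular": [0, 0, 0]},
    {"jaw": 0, "linear": [-20, 0, 0], "angular": [0, 0, 0]}
  ]
}}

```text
time: 29.92
tcp_pos: [0.5054, 0.1307, 0.0785]
orientation: [-0.207, -3.135, 0.0]
wrist_force: [-0.6, 0.4, -2.1]
width: 0.0096
grasp_force: 30.0
```

```bash
cat > near.py <<'E'
from h import *
import sys
s=st(); t=np.array(s['tcp_pos'])
d=t[:2]-[.5692,.0378]; print("bail sx,sy,z-rail",d@[.9913,-.1316]+.0792,d@[.1316,.9913],t[2]+.0704-.2093)
p,c=snap("scene",sys.argv[1])
from scipy.optimize import least_squares
a=cv2.cvtColor(p,cv2.COLOR_BGR2GRAY)
b=t+np.array([.0792*.9913,-.0792*.1316,.0704]); print(proj(sys.argv[1],[b]).round(1))
for v in range(160,190): print(v,a[v,238:278].tolist())
E
python3 near.py s11
```

```text
{'time': 29.925, 'joint_pos': [-0.6886, 0.208, 0.3909, 1.9587, -0.094, 0.9923, 1.1851], 'tcp_pos': [0.5054, 0.1307, 0.0785], 'orientation': [-0.207, -3.1347, 0.0001], 'wrist_force': [-0.6057, 0.3768, -2.0533], 'width': 0.0096, 'grasp_force': 29.9908}
bail sx,sy,z-rail 0.0036982624733301883 0.08371795481588949 -0.060350606878050245
[[260.6 169.6]]
160 [13, 21, 8, 4, 25, 13, 18, 1, 15, 1, 5, 22, 72, 79, 73, 78, 68, 83, 141, 96, 156, 148, 136, 139, 149, 163, 185, 164, 155, 108, 140, 169, 177, 177, 180, 128, 197, 181, 197, 183]
161 [28, 17, 14, 14, 13, 22, 11, 30, 1, 19, 2, 59, 76, 82, 71, 74, 67, 82, 183, 154, 121, 130, 154, 124, 163, 160, 189, 186, 190, 155, 69, 134, 159, 173, 172, 138, 152, 190, 189, 185]
162 [23, 0, 24, 3, 25, 5, 20, 4, 14, 15, 14, 64, 67, 81, 66, 74, 68, 83, 196, 172, 162, 111, 137, 166, 178, 163, 197, 191, 189, 183, 135, 61, 119, 150, 169, 171, 152, 175, 153, 155]
163 [4, 27, 12, 14, 2, 3, 18, 12, 18, 1, 11, 51, 72, 84, 74, 77, 72, 75, 178, 188, 194, 148, 90, 150, 170, 162, 182, 199, 201, 207, 175, 133, 129, 101, 144, 172, 175, 174, 155, 111]
164 [2, 26, 18, 12, 26
[... 3924 characters left out ...]
, 10, 25, 2, 5, 19, 7, 15, 15, 17, 9, 12, 14, 20, 11, 19, 10, 56, 118, 121, 116, 117, 125, 147, 135, 52, 59, 98, 59, 62, 121, 106, 96, 92, 156, 177, 172, 171, 170, 169]
187 [7, 15, 11, 26, 17, 3, 4, 19, 18, 8, 19, 17, 0, 19, 19, 17, 8, 45, 118, 118, 116, 118, 120, 145, 136, 43, 55, 63, 52, 63, 115, 107, 91, 98, 153, 175, 172, 173, 170, 169]
188 [9, 13, 9, 13, 13, 11, 12, 16, 15, 24, 12, 24, 12, 0, 12, 20, 11, 48, 115, 115, 116, 119, 134, 145, 138, 75, 57, 75, 64, 101, 107, 102, 85, 100, 175, 176, 173, 171, 169, 167]
189 [17, 3, 12, 7, 10, 17, 15, 23, 25, 28, 0, 18, 12, 18, 14, 4, 8, 44, 114, 115, 113, 118, 138, 143, 142, 130, 106, 106, 112, 114, 106, 98, 82, 99, 185, 176, 172, 171, 171, 167]
```

Request:
{"fn": "play_rows", "kwargs": {
  "plan": [
    {"jaw": 0, "linear": [-1, 0, 5], "angular": [0, 0, 0]},
    {"jaw": 0, "linear": [-2, 0, 10], "angular": [0, 0, 0]},
    {"jaw": 0, "linear": [-2, 0, 15], "angular": [0, 0, 0]},
    {"jaw": 0, "linear": [-2, 0, 20], "angular": [0, 0, 0]},
    {"jaw": 0, "linear": [-2, 0, 22], "angular": [0, 0, 0]}
  ]
}}

```text
time: 30.6
tcp_pos: [0.507, 0.1304, 0.0561]
orientation: [-0.207, -3.134, 0.001]
wrist_force: [0.1, -0.8, -2.9]
width: 0.0099
grasp_force: 30.0
```

Request:
{"fn": "play_rows", "kwargs": {
  "plan": [
    {"jaw": 0, "linear": [0, 0, 1], "angular": [0, 0, 0]},
    {"jaw": 0, "linear": [0, 0, 2], "angular": [0, 0, 0]},
    {"jaw": 0, "linear": [0, 0, 3], "angular": [0, 0, 0]},
    {"jaw": 0, "linear": [0, 0, 3], "angular": [0, 0, 0]}
  ]
}}

```text
time: 31.1
tcp_pos: [0.5073, 0.1305, 0.0536]
orientation: [-0.207, -3.135, 0.0]
wrist_force: [0.6, -1.2, -1.9]
width: 0.0097
grasp_force: 30.0
```

Request:
{"fn": "play_rows", "kwargs": {
  "plan": [
    {"jaw": 0, "linear": [0, 0, 0.8], "angular": [0, 0, 0]},
    {"jaw": 0, "linear": [0, 0, 1.5], "angular": [0, 0, 0]},
    {"jaw": 0, "linear": [0, 0, 1.5], "angular": [0, 0, 0]}
  ]
}}

```text
time: 31.48
tcp_pos: [0.5072, 0.1305, 0.052]
orientation: [-0.207, -3.135, 0.0]
wrist_force: [-0.4, -1.2, -1.8]
width: 0.0096
grasp_force: 30.0
```

Request:
{"fn": "play_rows", "kwargs": {
  "plan": [
    {"jaw": 0, "linear": [0, 0, 0.8], "angular": [0, 0, 0]},
    {"jaw": 0, "linear": [0, 0, 1.5], "angular": [0, 0, 0]},
    {"jaw": 0, "linear": [0, 0, 1.5], "angular": [0, 0, 0]}
  ]
}}

```text
time: 31.85
tcp_pos: [0.5072, 0.1305, 0.0505]
orientation: [-0.207, -3.135, 0.0]
wrist_force: [-0.0, 0.4, -2.0]
width: 0.0095
grasp_force: 30.0
```

Request:
{"fn": "play_rows", "kwargs": {
  "plan": [
    {"jaw": 0, "linear": [0, 0, 0.8], "angular": [0, 0, 0]},
    {"jaw": 0, "linear": [0, 0, 0.8], "angular": [0, 0, 0]},
    {"jaw": 0, "linear": [0, 0, 0.8], "angular": [0, 0, 0]}
  ]
}}

```text
time: 32.22
tcp_pos: [0.5073, 0.1305, 0.0498]
orientation: [0.207, 3.135, -0.0]
wrist_force: [-0.3, 0.8, -1.9]
width: 0.0098
grasp_force: 30.0
```

```bash
python3 - <<'E'
from h import *
st(); p,c=snap("scene","s12")
q=cv2.imread("pics/s10.png",0).astype(int); a=cv2.cvtColor(p,cv2.COLOR_BGR2GRAY)
for v in range(150,184,2): print(v,a[v,256:276].tolist(),"|",q[v,256:276].tolist())
E
```

```text
{'time': 32.225, 'joint_pos': [-0.678, 0.2515, 0.3857, 1.9779, -0.1167, 0.9333, 1.2053], 'tcp_pos': [0.5073, 0.1305, 0.0498], 'orientation': [0.2069, 3.1347, -0.0001], 'wrist_force': [-0.3116, 0.7793, -1.8601], 'width': 0.0098, 'grasp_force': 29.9907}
150 [94, 80, 94, 141, 113, 108, 103, 100, 130, 125, 123, 125, 125, 127, 126, 119, 129, 127, 126, 123] | [98, 98, 102, 138, 112, 115, 104, 104, 120, 124, 128, 125, 127, 124, 121, 123, 126, 126, 125, 123]
152 [107, 87, 130, 147, 201, 148, 117, 91, 116, 94, 127, 125, 126, 122, 122, 119, 126, 128, 121, 126] | [142, 88, 131, 165, 193, 145, 80, 97, 148, 91, 130, 123, 121, 126, 121, 121, 128, 127, 122, 119]
154 [67, 57, 75, 110, 143, 172, 185, 170, 152, 111, 125, 122, 119, 126, 120, 117, 122, 133, 150, 168] | [58, 60, 77, 111, 144, 170, 185, 170, 149, 110, 129, 125, 122, 123, 118, 113, 122, 134, 151, 172]
156 [96, 101, 102, 130, 86, 111, 114, 152, 178, 186, 150, 130, 184, 174, 184, 165, 167, 154, 161, 168] | [99, 101, 99, 129, 92, 111, 115, 149, 174, 186, 150, 125, 184, 173, 182, 164, 161, 150, 162, 169]
158 [126, 144, 150, 155, 162, 165, 184,
[... 1900 characters left out ...]
 [94, 203, 144, 157, 154, 150, 148, 149, 151, 150, 105, 97, 101, 88, 165, 161, 146, 142, 138, 127]
178 [36, 37, 76, 144, 126, 134, 185, 171, 131, 169, 127, 88, 99, 117, 188, 163, 141, 159, 178, 173] | [72, 122, 123, 86, 151, 151, 175, 142, 110, 150, 131, 83, 102, 116, 190, 162, 141, 161, 174, 171]
180 [64, 65, 48, 38, 52, 122, 77, 123, 199, 151, 123, 166, 173, 171, 165, 167, 172, 167, 167, 171] | [97, 158, 152, 143, 79, 118, 113, 124, 130, 127, 125, 165, 176, 171, 168, 171, 170, 168, 171, 168]
182 [26, 28, 26, 18, 40, 129, 182, 162, 159, 180, 132, 174, 174, 166, 171, 166, 171, 167, 169, 168] | [89, 133, 173, 149, 174, 160, 169, 166, 160, 176, 170, 171, 171, 165, 170, 165, 168, 170, 167, 170]
```

Request:
{"fn": "play_rows", "kwargs": {
  "plan": [
    {"jaw": 0, "linear": [0, 0, 0.8], "angular": [0, 0, 0]},
    {"jaw": 0, "linear": [0, 0, 0.8], "angular": [0, 0, 0]},
    {"jaw": 0, "linear": [0, 0, 0.8], "angular": [0, 0, 0]}
  ]
}}

```text
time: 32.65
tcp_pos: [0.5073, 0.1305, 0.049]
orientation: [-0.207, -3.135, 0.0]
wrist_force: [-0.5, -0.7, -1.6]
width: 0.0097
grasp_force: 30.0
```

Request:
{"fn": "play_rows", "kwargs": {
  "plan": [
    {"jaw": 0, "linear": [0, 0, 0.8], "angular": [0, 0, 0]},
    {"jaw": 0, "linear": [0, 0, 0.8], "angular": [0, 0, 0]},
    {"jaw": 0, "linear": [0, 0, 0.8], "angular": [0, 0, 0]}
  ]
}}

```text
time: 33.02
tcp_pos: [0.5073, 0.1305, 0.0482]
orientation: [0.207, 3.135, -0.0]
wrist_force: [-0.0, -0.3, -2.1]
width: 0.01
grasp_force: 30.0
```

Request:
{"fn": "play_rows", "kwargs": {
  "plan": [
    {"jaw": 0, "linear": [0, 0, 0.8], "angular": [0, 0, 0]},
    {"jaw": 0, "linear": [0, 0, 0.8], "angular": [0, 0, 0]},
    {"jaw": 0, "linear": [0, 0, 0.8], "angular": [0, 0, 0]}
  ]
}}

```text
time: 33.4
tcp_pos: [0.5075, 0.1306, 0.0475]
orientation: [0.207, 3.134, 0.0]
wrist_force: [-0.5, 0.0, 0.3]
width: 0.0095
grasp_force: 30.0
```

Request:
{"fn": "play_rows", "kwargs": {
  "plan": [
    {"jaw": 0, "linear": [1, 0, 0], "angular": [0, 0, 0]},
    {"jaw": 0, "linear": [2, 0, 0], "angular": [0, 0, 0]},
    {"jaw": 0, "linear": [3, 0, 0], "angular": [0, 0, 0]},
    {"jaw": 0, "linear": [4, 0, 0], "angular": [0, 0, 0]},
    {"jaw": 0, "linear": [4, 0, 0], "angular": [0, 0, 0]}
  ]
}}

```text
time: 34.02
tcp_pos: [0.5033, 0.131, 0.0474]
orientation: [0.207, 3.135, 0.0]
wrist_force: [0.7, 0.3, 1.1]
width: 0.0094
grasp_force: 30.0
```

```bash
python3 - <<'E'
from h import *
st(); p,c=snap("scene","s13")
a=cv2.cvtColor(p,cv2.COLOR_BGR2GRAY)
for v in range(164,184,2): print(v,a[v,256:276].tolist())
E
```

```text
{'time': 34.025, 'joint_pos': [-0.6814, 0.2474, 0.3844, 1.9884, -0.1151, 0.9263, 1.2007], 'tcp_pos': [0.5033, 0.131, 0.0474], 'orientation': [0.2068, 3.1347, 0.0], 'wrist_force': [0.6926, 0.2768, 1.1318], 'width': 0.0094, 'grasp_force': 29.9908}
164 [194, 194, 133, 100, 153, 195, 182, 202, 185, 191, 172, 175, 159, 162, 159, 126, 79, 125, 159, 175]
166 [225, 189, 183, 167, 131, 106, 128, 153, 154, 156, 164, 163, 165, 166, 170, 168, 168, 128, 131, 105]
168 [32, 166, 161, 160, 163, 116, 70, 77, 119, 177, 170, 164, 165, 162, 163, 161, 160, 159, 162, 156]
170 [69, 184, 168, 167, 168, 166, 172, 128, 86, 137, 172, 163, 163, 166, 159, 158, 158, 150, 152, 156]
172 [63, 179, 167, 163, 163, 162, 161, 163, 162, 138, 91, 117, 155, 157, 152, 140, 153, 149, 137, 134]
174 [84, 177, 163, 166, 163, 155, 156, 156, 155, 153, 45, 89, 96, 141, 144, 142, 147, 152, 153, 157]
176 [137, 149, 88, 116, 149, 152, 150, 146, 154, 148, 81, 93, 76, 156, 160, 160, 143, 145, 146, 128]
178 [63, 124, 113, 148, 189, 178, 168, 148, 172, 145, 119, 83, 130, 111, 192, 161, 142, 163, 175, 177]
180 [36, 46, 66, 86, 100, 126, 181, 202, 123, 134, 161, 176, 171, 171, 169, 171, 168, 169, 165, 171]
182 [37, 35, 27, 79, 169, 150, 130, 176, 168, 177, 173, 170, 167, 173, 170, 166, 169, 168, 170, 171]
```

Request:
{"fn": "play_rows", "kwargs": {
  "plan": [
    {"jaw": 0, "linear": [1, 0, -0.3], "angular": [0, 0, 0]},
    {"jaw": 0, "linear": [1, 0, -0.3], "angular": [0, 0, 0]},
    {"jaw": 0, "linear": [1, 0, -0.3], "angular": [0, 0, 0]}
  ]
}}

```text
time: 34.45
tcp_pos: [0.5023, 0.1311, 0.0476]
orientation: [-0.207, -3.135, 0.0]
wrist_force: [-0.0, 0.4, -0.3]
width: 0.0099
grasp_force: 30.0
```

Request:
{"fn": "play_rows", "kwargs": {
  "plan": [
    {"jaw": 12, "linear": [0, 0, 0], "angular": [0, 0, 0]},
    {"jaw": 20, "linear": [0, 0, 0], "angular": [0, 0, 0]},
    {"jaw": 35, "linear": [0, 0, 0], "angular": [0, 0, 0]},
    {"jaw": 50, "linear": [0, 0, 0], "angular": [0, 0, 0]},
    {"jaw": 60, "linear": [0, 0, 0], "angular": [0, 0, 0]}
  ]
}}

```text
time: 35.08
tcp_pos: [0.5023, 0.1311, 0.0476]
orientation: [-0.207, -3.135, 0.0]
wrist_force: [-0.3, 0.2, -0.3]
width: 0.0425
grasp_force: 0.0
```

Request:
{"fn": "play_rows", "kwargs": {
  "plan": [
    {"jaw": 60, "linear": [0, 0, 0], "angular": [0, 0, 0]},
    {"jaw": 60, "linear": [0, 0, 0], "angular": [0, 0, 0]},
    {"jaw": 60, "linear": [0, 0, 0], "angular": [0, 0, 0]},
    {"jaw": 60, "linear": [0, 0, 0], "angular": [0, 0, 0]},
    {"jaw": 60, "linear": [0, 0, 0], "angular": [0, 0, 0]}
  ]
}}

```text
time: 35.7
tcp_pos: [0.5023, 0.1311, 0.0477]
orientation: [0.207, 3.135, -0.0]
wrist_force: [0.3, -0.5, 0.4]
width: 0.0596
grasp_force: 0.0
```

```bash
python3 - <<'E'
from h import *
st(); p,c=snap("scene","s14")
a=cv2.cvtColor(p,cv2.COLOR_BGR2GRAY); q=cv2.imread("pics/s13.png",0)
for v in range(164,204,3): print(v,a[v,254:276].tolist(),"|",q[v,254:276].tolist())
E
```

```text
{'time': 35.7, 'joint_pos': [-0.6825, 0.2453, 0.3843, 1.9902, -0.1141, 0.9264, 1.1991], 'tcp_pos': [0.5023, 0.1311, 0.0477], 'orientation': [0.207, 3.1347, -0.0001], 'wrist_force': [0.2677, -0.4805, 0.4489], 'width': 0.0596, 'grasp_force': 0.0}
164 [66, 82, 192, 191, 122, 60, 96, 128, 190, 209, 188, 183, 175, 175, 158, 168, 159, 125, 84, 127, 162, 174] | [72, 79, 194, 194, 133, 99, 153, 195, 182, 202, 185, 190, 172, 174, 159, 162, 159, 125, 78, 124, 158, 175]
167 [68, 79, 160, 159, 158, 145, 156, 125, 78, 86, 176, 168, 166, 173, 169, 168, 167, 162, 165, 164, 161, 125] | [75, 79, 158, 161, 157, 146, 150, 59, 90, 117, 176, 160, 164, 170, 170, 164, 166, 165, 166, 168, 161, 127]
170 [70, 72, 78, 184, 170, 166, 168, 166, 169, 172, 136, 102, 132, 164, 164, 162, 157, 158, 158, 155, 156, 155] | [74, 70, 68, 183, 168, 166, 168, 166, 172, 127, 85, 137, 172, 162, 162, 165, 159, 158, 158, 150, 151, 155]
173 [76, 66, 76, 175, 166, 159, 160, 159, 158, 159, 155, 153, 114, 73, 95, 110, 151, 137, 148, 155, 149, 159] | [80, 67, 76, 178, 166, 164, 161, 159, 156, 157, 161, 155, 53, 80, 106, 150, 140, 13
[... 1443 characters left out ...]
106, 127, 146, 127, 101, 67, 79, 105, 55, 82, 113, 105, 88, 105, 178, 180, 172, 171]
197 [10, 13, 70, 117, 114, 119, 139, 141, 145, 130, 83, 84, 108, 106, 104, 107, 99, 90, 84, 98, 98, 96] | [2, 45, 116, 114, 113, 125, 143, 144, 138, 98, 66, 90, 107, 104, 106, 98, 93, 89, 110, 106, 96, 95]
200 [46, 38, 75, 116, 112, 120, 141, 142, 138, 138, 129, 119, 116, 115, 112, 110, 98, 83, 51, 74, 115, 178] | [48, 73, 111, 112, 115, 118, 144, 139, 139, 136, 113, 122, 109, 117, 109, 104, 86, 52, 54, 70, 119, 169]
203 [55, 52, 49, 49, 70, 86, 104, 110, 114, 113, 111, 109, 91, 84, 80, 58, 50, 55, 58, 58, 46, 57] | [55, 55, 48, 64, 88, 93, 115, 134, 134, 124, 100, 97, 91, 77, 54, 51, 53, 54, 53, 51, 46, 57]
```

Request:
{"fn": "play_rows", "kwargs": {
  "plan": [
    {"jaw": 60, "linear": [8, 0, 0], "angular": [0, 0, 0]},
    {"jaw": 60, "linear": [22, 0, 0], "angular": [0, 0, 0]},
    {"jaw": 60, "linear": [40, 0, 0], "angular": [0, 0, 0]},
    {"jaw": 60, "linear": [58, 0, 0], "angular": [0, 0, 0]},
    {"jaw": 60, "linear": [68, 0, 0], "angular": [0, 0, 0]}
  ]
}}

```text
time: 36.38
tcp_pos: [0.4334, 0.1404, 0.0477]
orientation: [-0.205, -3.135, -0.001]
wrist_force: [-0.8, 0.7, -0.4]
width: 0.0597
grasp_force: 0.0
```

Request:
{"fn": "play_rows", "kwargs": {
  "plan": [
    {"jaw": 60, "linear": [0, 0, -20], "angular": [0, 0, 0]},
    {"jaw": 60, "linear": [0, 0, -60], "angular": [0, 0, 0]},
    {"jaw": 60, "linear": [0, 0, -110], "angular": [0, 0, 0]},
    {"jaw": 60, "linear": [0, 0, -160], "angular": [0, 0, 0]},
    {"jaw": 60, "linear": [0, 0, -200], "angular": [0, 0, 0]}
  ]
}}

```text
time: 37.0
tcp_pos: [0.4348, 0.1401, 0.2499]
orientation: [0.207, 3.133, 0.002]
wrist_force: [0.5, 0.5, -0.3]
width: 0.0601
grasp_force: 0.0
```

Request:
{"fn": "play_rows", "kwargs": {
  "plan": [
    {"jaw": 60, "linear": [0, 0, -30], "angular": [0, 0, 0]},
    {"jaw": 60, "linear": [0, 0, -50], "angular": [0, 0, 0]},
    {"jaw": 60, "linear": [0, 0, -50], "angular": [0, 0, 0]},
    {"jaw": 60, "linear": [0, 0, -50], "angular": [0, 0, 0]},
    {"jaw": 60, "linear": [0, 0, -50], "angular": [0, 0, 0]}
  ]
}}

```text
time: 37.62
tcp_pos: [0.4344, 0.1399, 0.2966]
orientation: [-0.207, -3.133, 0.001]
wrist_force: [-0.8, 1.2, 0.4]
width: 0.0599
grasp_force: 0.0
```

```bash
python3 - <<'E'
from h import *
st(); snap("scene","s15")
E
```

```text
{'time': 37.625, 'joint_pos': [-0.7845, -0.118, 0.3436, 1.8045, 0.0401, 1.45, 0.991], 'tcp_pos': [0.4344, 0.1399, 0.2966], 'orientation': [-0.2067, -3.1335, 0.0015], 'wrist_force': [-0.7615, 1.1736, 0.3992], 'width': 0.0599, 'grasp_force': 0.0}
```

Request:
{"fn": "play_rows", "kwargs": {
  "plan": [
    {"jaw": 60, "linear": [0, 0, 0], "angular": [0, 0, 0]},
    {"jaw": 60, "linear": [0, 0, 0], "angular": [0, 0, 0]},
    {"jaw": 60, "linear": [0, 0, 0], "angular": [0, 0, 0]}
  ]
}}

```text
time: 38.05
tcp_pos: [0.4349, 0.1401, 0.2976]
orientation: [-0.207, -3.135, 0.0]
wrist_force: [0.5, 0.3, 0.3]
width: 0.0602
grasp_force: 0.0
```

```bash
python3 - <<'E'
from h import *
st(); snap("scene","s16"); snap("top","t16")
a,b,c,z=[cv2.imread(f"pics/{n}.png",0)[145:215,225:290].astype(float) for n in("s15","s16","s14","scene0")]
print("motion s15-s16",np.abs(a-b).max(), "shift",cv2.phaseCorrelate(a,b))
for v in range(145,212,3): print(v,cv2.imread("pics/s16.png",0)[v,228:280:2].tolist())
E
```

```text
{'time': 38.05, 'joint_pos': [-0.7844, -0.1184, 0.3436, 1.8028, 0.0401, 1.4505, 0.9912], 'tcp_pos': [0.4349, 0.1401, 0.2976], 'orientation': [-0.2069, -3.1348, 0.0001], 'wrist_force': [0.5353, 0.293, 0.3105], 'width': 0.0602, 'grasp_force': 0.0}
motion s15-s16 53.0 shift ((-0.005448524714509517, 0.018251320263026116), 0.9815235899727227)
145 [123, 121, 123, 119, 120, 121, 133, 33, 62, 119, 46, 64, 75, 120, 103, 101, 103, 126, 123, 122, 123, 122, 124, 124, 123, 120]
148 [124, 124, 124, 117, 120, 121, 124, 125, 114, 123, 62, 68, 139, 92, 103, 103, 102, 123, 117, 123, 120, 121, 123, 119, 123, 117]
151 [118, 119, 124, 122, 122, 120, 122, 124, 122, 122, 0, 68, 69, 171, 132, 83, 157, 78, 118, 122, 119, 119, 126, 119, 122, 117]
154 [122, 125, 115, 120, 123, 113, 118, 120, 124, 122, 0, 94, 80, 156, 59, 77, 140, 178, 146, 120, 120, 114, 121, 148, 167, 163]
157 [116, 118, 117, 122, 123, 114, 122, 124, 126, 121, 0, 79, 75, 104, 128, 122, 120, 130, 139, 174, 194, 164, 157, 137, 159, 177]
160 [123, 125, 120, 123, 122, 123, 125, 119, 119, 122, 0, 74, 77, 68, 122, 156, 125, 144, 184, 148, 135, 171,
[... 1435 characters left out ...]
170, 168]
196 [98, 101, 101, 45, 17, 6, 16, 13, 25, 27, 23, 3, 5, 14, 74, 129, 132, 139, 45, 59, 89, 95, 114, 168, 166, 170]
199 [101, 105, 108, 34, 22, 19, 23, 11, 15, 20, 20, 17, 19, 12, 74, 129, 139, 139, 121, 111, 106, 90, 92, 177, 168, 172]
202 [103, 101, 101, 65, 12, 11, 9, 1, 27, 54, 54, 54, 54, 48, 86, 120, 143, 137, 136, 119, 111, 64, 51, 44, 128, 175]
205 [100, 97, 97, 107, 96, 45, 53, 53, 51, 51, 56, 55, 47, 51, 90, 65, 47, 45, 45, 45, 55, 54, 51, 51, 45, 97]
208 [101, 98, 99, 100, 99, 96, 39, 50, 54, 51, 52, 53, 55, 56, 50, 50, 48, 48, 50, 50, 52, 51, 81, 85, 89, 42]
211 [101, 103, 105, 99, 102, 104, 101, 60, 54, 49, 46, 48, 53, 44, 57, 81, 91, 90, 91, 94, 89, 95, 86, 89, 85, 87]
```

Request:
{"fn": "play_rows", "kwargs": {
  "plan": [
    {"jaw": 60, "linear": [0, 0, 0], "angular": [0, 0, 0]},
    {"jaw": 60, "linear": [0, 0, 0], "angular": [0, 0, 0]},
    {"jaw": 60, "linear": [0, 0, 0], "angular": [0, 0, 0]},
    {"jaw": 60, "linear": [0, 0, 0], "angular": [0, 0, 0]},
    {"jaw": 60, "linear": [0, 0, 0], "angular": [0, 0, 0]}
  ]
}}

```text
time: 38.78
tcp_pos: [0.4349, 0.1401, 0.2976]
orientation: [-0.207, -3.135, 0.0]
wrist_force: [-0.2, 0.5, -0.2]
width: 0.0601
grasp_force: 0.0
```

Request:
{"fn": "play_rows", "kwargs": {
  "plan": [
    {"jaw": 60, "linear": [0, 0, 0], "angular": [0, 0, 0]},
    {"jaw": 60, "linear": [0, 0, 0], "angular": [0, 0, 0]},
    {"jaw": 60, "linear": [0, 0, 0], "angular": [0, 0, 0]},
    {"jaw": 60, "linear": [0, 0, 0], "angular": [0, 0, 0]},
    {"jaw": 60, "linear": [0, 0, 0], "angular": [0, 0, 0]}
  ]
}}

```text
time: 39.4
tcp_pos: [0.4349, 0.1401, 0.2977]
orientation: [-0.207, -3.135, 0.0]
wrist_force: [0.3, -0.2, -0.0]
width: 0.0602
grasp_force: 0.0
```

```bash
python3 - <<'E'
from h import *
f=[]
for i in range(4):
    p,_=snap("scene",f"z{i}"); f.append(cv2.cvtColor(p,cv2.COLOR_BGR2GRAY)[145:215,225:290].astype(float))
print([np.abs(f[i]-f[0]).mean().round(2) for i in range(4)],[np.round(cv2.phaseCorrelate(f[0],x)[0],3) for x in f])
print(manip.finish_job())
E
```

```text
[np.float64(0.0), np.float64(2.8), np.float64(2.76), np.float64(2.81)] [array([0., 0.]), array([-0.018,  0.002]), array([-0.012, -0.048]), array([ 0.017, -0.026])]
the job is handed in; nothing more can be done
None
```

I handed the job in at about 39.6 s: the hook hangs on the rail, the pail hangs still from its lower curl, and the gripper is clear. I last saw the sleeve against the collar just before releasing the hook and did not re-check it after hanging the pail.

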